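# Change over the bush reaming fixture

## Task

Change over the reaming fixture: pull the pin of the one bush that is locked in it already and put that finished bush in the steel box; its pin may be used again. Put every bush that stands on the bench fully home in a free bore, turn every unfinished bush in its bore until the hole in its ear stands over the index hole beside that bore, and lock each with an index pin, pushed down until its head rests on the ear. Do not disturb the reamer, the oil can and the parts dish.

Things in the scene. Friction and masses are not known exactly. Their poses are not given: they have to be found in the camera images.
- fixture: Steel reaming fixture fixed to the bench, on its left or right side: block 100 mm (x) by 300 mm (y), 40 mm high, with a 12 mm high foot at each y end (out to 178 mm from the middle). Origin: centre of the underside, z up. In its top: three bores in a row along y, 115 mm apart, and an index hole beside each, 42 mm from the bore's centre towards the fixture's +x.
- bore0 (a point): Centre of the mouth of the fixture's bore at the -y end, level with the block's top (40 mm up); axes as the fixture's. 42 mm in diameter, 32 mm deep; holds a bush or is empty.
- index0 (a point): Centre of the mouth of the index hole that belongs to bore0, level with the block's top; axes as the fixture's. 11.5 mm in diameter, 32 mm deep.
- bore1 (a point): Centre of the mouth of the fixture's bore in the middle, level with the block's top (40 mm up); axes as the fixture's. 42 mm in diameter, 32 mm deep; holds a bush or is empty.
- index1 (a point): Centre of the mouth of the index hole that belongs to bore1, level with the block's top; axes as the fixture's. 11.5 mm in diameter, 32 mm deep.
- bore2 (a point): Centre of the mouth of the fixture's bore at the +y end, level with the block's top (40 mm up); axes as the fixture's. 42 mm in diameter, 32 mm deep; holds a bush or is empty.
- index2 (a point): Centre of the mouth of the index hole that belongs to bore2, level with the block's top; axes as the fixture's. 11.5 mm in diameter, 32 mm deep.
- bush_a_mid (a point): Flanged bronze bush, 60 mm long, 0.4 kg. Sits loose in a bore of the fixture, turned the wrong way. Point on its axis half-way up; z up, x towards its ear. From below: spigot 40 mm wide, 20 mm long, foot chamfered, turns freely in a bore with 1 mm play all round; collar 54 mm wide, 8 mm thick, rests on the block; round barrel 34 mm wide, 32 mm long, to grip.
- bush_b_mid (a point): Flanged bronze bush, 60 mm long, 0.4 kg. If present, sits loose in a bore of the fixture, turned the wrong way. Point on its axis half-way up; z up, x towards its ear. From the collar a flat square ear, 24 mm wide, 8 mm thick and level with the collar, reaches 54 mm from the axis; the centre of the 11.5 mm through hole in it lies 42 mm from the axis, and its upper face 2 mm below this point.
- bush_d_mid (a point): Flanged bronze bush, 60 mm long, 0.4 kg. If present, stands upright on the open bench on its spigot. Point on its axis half-way up; z up, x towards its ear. This point is 30 mm above the foot and 2 mm above the collar's and ear's upper face; 10 mm above the block's top when the bush is home in a bore.
- bush_e_mid (a point): Flanged bronze bush, 60 mm long, 0.4 kg. If present, stands upright on the open bench on its spigot. Point on its axis half-way up; z up, x towards its ear. Of the shape given for bush_a and bush_b.
- bush_f_mid (a point): Flanged bronze bush, 60 mm long, 0.4 kg. The finished one: at the start it is in a bore, already locked by pin_6. Point on its axis half-way up; z up, x towards its ear. Same shape and size as the others. When it stands in the box this point is 33 mm above the bench.
- box: Low open steel box for finished parts, loose on the bench, 0.6 kg: 110 mm (x) by 120 mm (y), 30 mm high, walls and floor 3 mm thick. Origin: centre of the underside, z up.
- tray: Black plastic pocket tray fixed to the bench, on its left or right side, 64 mm (x) by 224 mm (y), 36 mm high, on a 6 mm foot flange 76 by 236 mm. Origin: centre of the underside, z up. In its top a row of five square pockets along y, 44 mm apart, 11.5 mm wide, 32 mm deep, each holding an upright index pin or nothing.
- pin_1_mid (a point): Steel index pin, 56 mm long, 40 g; all alike. Lower half: shaft 9 mm in diameter, 28 mm long, with a 5 mm bullet nose; upper half: round head 16 mm in diameter, 28 mm high, to grip. Point on its axis half-way up, level with the head's underside; z from nose to head. If present, starts upright in a pocket of the tray, head resting on its top, 1 mm play.
- pin_2_mid (a point): Steel index pin, 56 mm long, 40 g; all alike. Lower half: shaft 9 mm in diameter, 28 mm long, with a 5 mm bullet nose; upper half: round head 16 mm in diameter, 28 mm high, to grip. Point on its axis half-way up, level with the head's underside; z from nose to head. If present, starts upright in a pocket of the tray, head resting on its top, 1 mm play.
- pin_3_mid (a point): Steel index pin, 56 mm long, 40 g; all alike. Lower half: shaft 9 mm in diameter, 28 mm long, with a 5 mm bullet nose; upper half: round head 16 mm in diameter, 28 mm high, to grip. Point on its axis half-way up, level with the head's underside; z from nose to head. If present, starts upright in a pocket of the tray, head resting on its top, 1 mm play.
- pin_4_mid (a point): Steel index pin, 56 mm long, 40 g; all alike. Lower half: shaft 9 mm in diameter, 28 mm long, with a 5 mm bullet nose; upper half: round head 16 mm in diameter, 28 mm high, to grip. Point on its axis half-way up, level with the head's underside; z from nose to head. If present, starts upright in a pocket of the tray, head resting on its top, 1 mm play.
- pin_5_mid (a point): Steel index pin, 56 mm long, 40 g; all alike. Lower half: shaft 9 mm in diameter, 28 mm long, with a 5 mm bullet nose; upper half: round head 16 mm in diameter, 28 mm high, to grip. Point on its axis half-way up, level with the head's underside; z from nose to head. If present, starts upright in a pocket of the tray, head resting on its top, 1 mm play.
- pin_6_mid (a point): Steel index pin, 56 mm long, 40 g; all alike. Lower half: shaft 9 mm in diameter, 28 mm long, with a 5 mm bullet nose; upper half: round head 16 mm in diameter, 28 mm high, to grip. Point on its axis half-way up, level with the head's underside; z from nose to head. Starts in the ear of bush_f, head resting on the ear.
- reamer: hand reamer lying on the bench: steel, 190 mm long, 24 mm thick, with a 190 mm cross wrench on its shank. A bystander.
- oil_can: red can of cutting oil standing on the bench, 60 mm across, 170 mm high. A bystander; its origin is the centre of its underside.
- dish: shallow steel parts dish, 110 mm across, 35 mm high. A bystander; its origin is the centre of its underside.
Mind the look-alikes: they are no part of the job. What is shaped like the part that bears bush_f_mid but purple is not meant. Leave any blue look-alike of the part that bears bush_a_mid alone.

How it is judged:
By the outcome, as a careful person would: the job done as asked, in the order asked, and still so for the second after the job is handed in, with the robot touching nothing.
Of bush_b, bush_d, bush_e only 1 to 2 are there at a start; the rules pass over those that are not, and their reading is None.
Of pin_1, pin_2, pin_3, pin_4, pin_5 only 4 to 4 are there at a start; the rules pass over those that are not, and their reading is None.
At some moment in a run one of box may be knocked a few centimetres aside while the robot is not near it.
Once in a run the grip may slacken for a moment while it holds something.
It also fails if it takes over 210 s, if anything falls off the work surface, if the arm or the gripper's body presses on something with over 40 N, if the wrist force passes 120 N, or if a joint passes its speed limit or range.

## Robot

A 6-joint arm with a two-finger parallel gripper is mounted at the origin on the work surface. World frame = base frame: x ahead of the robot, y to its left, z up, the work surface at z = 0. Lengths are in mm, angles in rad, forces in N, time in s.
With the tool pointing down it reaches from about 425 to 950 mm from the base axis. Payload 3.5 kg.
Tool frame: the origin (TCP) lies midway between the tips of the shut fingers; the grasp point (between the pads) lies 19 mm behind it (manip.grip_point_offset is the distance from the TCP to the grasp point, in mm); z points along the fingers, y is the line along which they close (so a half turn about z gives the same grasp; the last joint's range is limited). The gripper opens to 85 mm and grips with 20 to 120 N. Pads are 22 mm wide; open, the fingers measure 114 mm over their backs; the gripper's body (76 mm by 85 mm) begins 54 mm behind the grasp point. The pads swing forward as they close: fully open they stand 13 mm farther back than shut.
Start: joints at [0.968, 0.286, 1.577, -0, 1.279, -0.15], TCP at [295.265, 606.979, 193.625] pointing down, gripper open.
Joint ranges: [-2.77, 2.77], [-0.9, 2.22], [0.21, 2.48], [-1.53, 4.67], [0.24, 2.81], [-2.84, 2.84]. Speed limits (rad/s): [2.79, 2.79, 3.14, 3.14, 3.14, 3.14].

## Interface

Orientations are given as a rotation vector (axis times angle).
In Python, from rig import manip gives the robot as it stands.
- The arm moves only by the tool play_rows, never from a script. Its arguments are lists of equal length, an entry for each row: "grip": the closure, from -1 (fully open) to 1 (shut); "slide": the shift along the tool's x, y, z in m, a list of three; "dr": the turn, a rotation vector about the tool's x, y, z in degrees, a list of three. In form: {"grip": [grip, ...], "slide": [[dx, dy, dz], ...], "dr": [[rx, ry, rz], ...]}. A call has exactly 8 rows; each row is the pose to reach, as a shift and turn from the pose commanded when the call began, along the tool's axes at that moment; what a row does not reach only later rows make up. A row lasts 1/12 s, in which the tool goes at most 41.7 mm and 7.16 degrees, less where a joint would pass 70% of its speed; a pose out of reach is approached as far as the arm can. A call with a gripper value outside its range is refused whole. The fingers move at their own pace and stop on an object; the grip force is fixed at half the most. Time passes only in rows, so rows that repeat a pose let the fingers close, or fill a call up. It gives the time, the measured TCP pose, the force, the opening and the grip force at its end, in the units of the state.
- manip.get_state(): the state, without advancing time (a new reading comes with each control period).
- manip.get_image(name): name is "scene" or "top"; returns a dict with "image" (420x560x3 uint8, red, green, blue), "z_map" (420x560 float32, mm along the optical axis (not along the pixel's ray), 0 where there is no reading), "camera_matrix" (3x3 intrinsics, pixels), "R" (3x3) and "t" (3): a world point X has camera coordinates R X + t. Camera axes: x right, y down, z forward; pixel columns grow to the right and rows downward; lengths in mm; the calibration is good to about 2 mm. A picture is of the moment at which its call begins.
- manip.job_done(): hands the job in; it is judged then, once.
Trained networks look in a picture, given as the dict that the camera call returned (one of the last four; its "shot" number tells which), for a name from the list of things; names that differ only in an ending like _2 or _b are one class to them, and where a whole thing is asked for, a point or a joint stands for the part that bears it (a point fixed in the world has none). Each returns a list of dicts, best first, with "score" (0 to 1); they miss things now and then, are a little off and sometimes report something else, mostly with a low value. They report only what shows in the picture. A call takes as long as a camera call. They do not tell look-alikes from the thing itself.
- manip.search_frame(picture, target): "at" ([x, y, z] in mm, in the coordinates of the camera as it stood for that picture, good to about 4 mm: the middle of the surface that is visible of it).
- manip.masks_of(picture, target): "pixels" (420x560 bool, what is visible of it).
The state is a dict: "time_s": time; "qpos": joint angles; "qvel": joint speeds; "joint_efforts": joint torques, N m; "eef_pos": TCP position; "eef_rot": TCP orientation; "force": force on the tool from outside, world axes, zero at the start; "torque": the same for the moment, N m; "finger_gap": opening from 0.0 (shut) to 1.0 (fully open); "finger_force": force on a finger pad.
Only numpy, scipy, OpenCV 4.12 (cv2) and the standard library are available. Lean on these libraries where they do the work, as an engineer would, in place of code of your own. Each camera call takes 0.05 s, during which the arm holds its last target. There are 200 camera calls.

## Working session

There is one attempt and no reset: what is moved stays moved. The work goes in short steps, Python scripts to look and compute and a tool call to move; the robot and the scene stay as the last step left them, time stands still between calls to the robot, and variables do not carry over. Pictures are saved under pics/ and viewed, at most 14 in all, crops included, and the job is handed in when it is done.

Besides the shell and the picture viewer there is one more tool, called after ">>>" as name(argument=value, ...) on one line, values as JSON. play_rows: Moves the arm, as the interface text tells. Its arguments: {"type":"object","properties":{"grip":{"type":"array","items":{"type":"number"}},"slide":{"type":"array","items":{"type":"array","items":{"type":"number"}}},"dr":{"type":"array","items":{"type":"array","items":{"type":"number"}}}},"required":["grip","slide","dr"]}

```bash
ls; mkdir -p pics
cat > h.py <<'E'
import numpy as np, cv2
from rig import manip
def save(p,name,crop=None,s=1):
    im=p["image"][:,:,::-1]
    if crop: r0,r1,c0,c1=crop; im=im[r0:r1,c0:c1]
    cv2.imwrite("pics/"+name,cv2.resize(im,None,fx=s,fy=s,interpolation=cv2.INTER_CUBIC))
def w(p,c): return p["R"].T@(np.asarray(c)-p["t"])
def cloud(p):
    z=p["z_map"].astype(float); K=p["camera_matrix"]
    v,u=np.mgrid[:420,:560]
    c=np.stack([(u-K[0,2])/K[0,0]*z,(v-K[1,2])/K[1,1]*z,z],-1)
    X=(c-p["t"])@p["R"]; X[z==0]=np.nan; return X
def px(p,X):
    c=p["R"]@np.asarray(X,float)+p["t"]; q=p["camera_matrix"]@c; return np.round(q[:2]/q[2],1)
E
python3 - <<'E'
from h import *
np.set_printoptions(suppress=True,precision=1)
for n in("top","scene"):
    p=manip.get_image(n); save(p,n+"0.png",s=1.42)
    print(n,p["R"].T@-p["t"], p["R"][2])
    for t in["fixture","box","tray","bush_a_mid","pin_1_mid","reamer","oil_can","dish","bore0","index0"]:
        try:
            for d in manip.search_frame(p,t):
                X=w(p,d["at"]); print(t,round(d["score"],2),X,px(p,X))
        except Exception as e: print(t,e)
E
```

```text
pics
top [ 330.4   15.1 1103.2] [ 0.2  0.  -1. ]
fixture 0.62 [493.9 168.9  40.7] [230.7 210.4]
box 0.91 [ 659.6 -196.5    8.2] [361.4 157.1]
tray 0.95 [ 484.8 -172.8   38.6] [355.8 215.7]
tray 0.67 [467.6 185.5  48.3] [223.8 219.5]
bush_a_mid 0.88 [359.2 303.9  32.9] [179.3 259.3]
bush_a_mid 0.68 [478.  288.4  48.6] [186.1 215.1]
pin_1_mid 0.62 [ 486.4 -264.3   61.8] [391.7 214.4]
reamer 0.89 [ 601.9 -421.5   20.9] [442.7 176.8]
oil_can 0.83 [410.7 456.1 146. ] [106.1 235.6]
dish 0.96 [ 340.2 -459.2   21. ] [461.6 271.2]
bore0 0.78 [492.6 166.9  41.3] [231.4 210.8]
index0 0.93 [491.5 166.9  44.4] [231.2 211.1]
scene [1379.4 -365.9  796.8] [-0.7  0.3 -0.6]
fixture 0.89 [526.9 148.7  37.6] [317.6 203.2]
box 0.97 [ 652.5 -204.     5.6] [223.2 272.4]
box 0.72 [ 607.6 -420.8   18.1] [136.4 283.3]
box 0.71 [486.2  57.6  60. ] [285.7 197.7]
tray 0.81 [ 522.4 -189.1   38.2] [213.  232.2]
tray 0.23 [526.8 147.9  41.8] [317.4 202.2]
bush_a_mid 0.76 [484.3 287.8  54.3] [349.  181.2]
bush_a_mid 0.62 [362.6 304.3  29.4] [333.8 168.3]
pin_1_mid 0.52 [ 494.  -267.3   60.1] [182.4 228. ]
reamer 0.96 [ 610.9 -423.4   15.4] [135.7 285.2]
oil_can 0.57 [435.5 460.4 105.4] [385.9 149.6]
dish 0.55 [ 323.1 -456.    22.7] [109.5 220.6]
bore0 0.73 [525.5 145.9  41.7] [316.7 202.1]
bore0 0.66 [479.3 174.3  53.8] [317.8 188.9]
index0 0.57 [524.  143.6  40. ] [315.7 202.5]
```

View pics/top0.png

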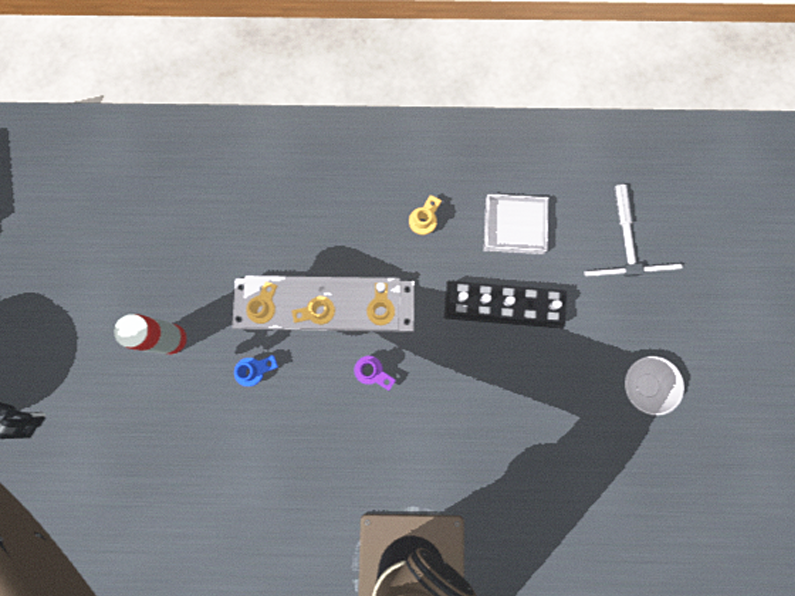

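View pics/scene0.png

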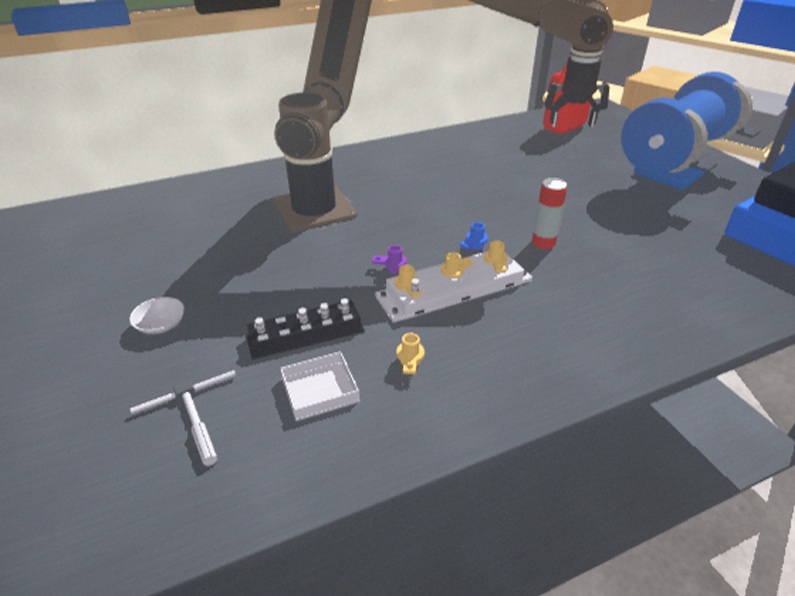

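Five bushes are in view (top0 pixels): orange ones in the bores at (262,307), (320,308) and (380,308), and a yellow one on the bench at (423,220). The blue (248,371) and purple (370,370) ones are look-alikes. The one at (380,308) has a pin at (380,287), so it is bush_f. I'll confirm this in a crop while measuring.

```bash
cat >> h.py <<'E'
def near(X,c,r,z0,z1):
    with np.errstate(invalid='ignore'):
        m=(np.hypot(X[...,0]-c[0],X[...,1]-c[1])<r)&(X[...,2]>z0)&(X[...,2]<z1)
    return X[m]
def circ(P):
    (x,y),r=cv2.minEnclosingCircle(P[:,:2].astype(np.float32)); return np.array([x,y]),r
E
python3 - <<'E'
from h import *
np.set_printoptions(suppress=True,precision=1)
p=manip.get_image("top"); X=cloud(p)
save(p,"crop1.png",(120,290,150,410),3)
q=manip.get_image("scene"); Y=cloud(q)
for nm,Z in(("top",X),("scene",Y)):
    print(nm,"bench z",np.nanmedian(near(Z,(600,0),40,-20,20)[:,2]) if len(near(Z,(600,0),40,-20,20)) else None)
    P=near(Z,(485,170),200,35,44); 
    P=P[(P[:,1]<330)&(P[:,1]>0)]
    print("fix",len(P),np.median(P[:,2]),cv2.minAreaRect(P[:,:2].astype(np.float32)))
    for n,c,zt in(("f",(485,57),80),("m",(485,172),80),("l",(485,285),80),("bench",(655,-15),60)):
        B=near(Z,c,45,zt-6,zt+6)
        if len(B)<5: print(n,"few");continue
        cc,r=circ(B); print(n,len(B),B[:,2].mean(),"circ",cc,r,"mean",B[:,:2].mean(0))
        E=near(Z,cc,62,zt-36,zt-28); d=np.hypot(*(E[:,:2]-cc).T); E=E[d>30]; 
        if len(E): e=E[:,:2].mean(0)-cc; print("   ear",len(E),np.degrees(np.arctan2(e[1],e[0])),np.hypot(*e),d.max())
    for z0,z1,c,r in((58,70,(485,-173),130),):
        P=near(Z,c,r,z0,z1); print("pins",len(P))
        if len(P):
            lab=np.round(P[:,:2]/1); import scipy.cluster.hierarchy as h
            k=h.fcluster(h.linkage(P[:,:2]),12,'distance')
            for i in set(k): 
                Q=P[k==i]; print("  ",len(Q),Q.mean(0),circ(Q))
    P=near(Z,(488,-175),140,30,42); print("tray",len(P),cv2.minAreaRect(P[:,:2].astype(np.float32)))
    P=near(Z,(660,-196),95,24,36); print("box",len(P),cv2.minAreaRect(P[:,:2].astype(np.float32)))
    P=near(Z,(527,57),14,66,82); print("fpin",len(P),P.mean(0) if len(P) else 0)
E
```

```text
top bench z -0.3121292111178686
fix 2726 39.83841133332119 ((441.88275146484375, 181.2996826171875), (196.80380249023438, 296.2621765136719), 0.9998015761375427)
f 87 78.89025010142119 circ [488.3  68.9] 32.562767028808594 mean [481.8  67.8]
   ear 105 179.1910482680433 19.808877090396678 58.72839021630524
m 71 79.28033629938703 circ [472.2 182.6] 17.052600860595703 mean [471.9 183. ]
   ear 82 101.24076135918197 33.21769483987925 60.0134681556696
l 74 79.09796297437046 circ [471.3 297.4] 17.340133666992188 mean [471.2 297.3]
   ear 87 -25.732345874096016 35.270497712026106 61.28788413974907
bench 66 59.054595623637724 circ [657.1 -10.9] 17.088911056518555 mean [657.  -11.3]
   ear 60 -27.36921124587069 41.91449955484206 55.0433718575474
pins 117
   30 [ 488.2 -263.4   63.3] (array([ 488.3, -263.6]), 7.929884433746338)
   30 [ 494.  -175.7   63.6] (array([ 494. , -175.7]), 8.379044532775879)
   29 [ 497.6 -130.7   63.9] (array([ 497.4, -130.5]), 7.838094234466553)
   28 [501.3 -87.7  64. ] (array([501.5, -87.7]), 7.455049991607666)
tray 1756 ((540.8484497070312, -179.35675048828125),
[... 790 characters left out ...]

bench 86 60.35837736738434 circ [659.8 -14.4] 17.91025161743164 mean [660.3 -15.4]
   ear 54 -28.534954955141277 42.4431057689521 54.392942407145654
pins 114
   30 [ 491.5 -266.7   64.6] (array([ 490.1, -265.4]), 10.15413761138916)
   27 [ 498.4 -180.1   64.8] (array([ 496.8, -179.8]), 7.774747371673584)
   27 [505.8 -92.3  65.4] (array([504. , -90.8]), 7.9700927734375)
   30 [ 501.5 -135.    65.3] (array([ 498.9, -134.4]), 9.67533016204834)
tray 1160 ((537.9876708984375, -183.53054809570312), (224.73635864257812, 154.37022399902344), 84.27269744873047)
box 376 ((658.0406494140625, -201.38046264648438), (119.99044036865234, 114.71895599365234), 87.49221801757812)
fpin 23 [519.4  62.6  73.6]
```

View pics/crop1.png

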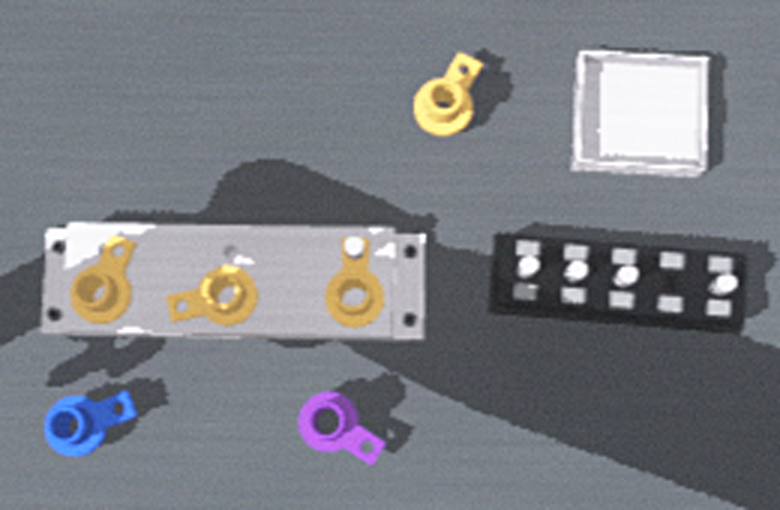

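The crop confirms it. bush_f is the orange bush at crop (355,295) with the pin at (355,245). The other two bore bushes are turned wrong, the yellow one stands on the bench, and blue and purple are to be left alone. The tray has one empty pocket, at crop (672,280).

```bash
cat >> h.py <<'E'
from scipy.spatial.transform import Rotation as Ro
def st():
    s=manip.get_state(); R=Ro.from_rotvec(s["eef_rot"]).as_matrix()
    y=np.degrees(np.arctan2(R[1,1],R[0,1]))   # world direction of tool y
    print("t%.1f"%s["time_s"],"pos",np.round(s["eef_pos"],1),"ydir %.1f"%y,"z",np.round(R[:,2],3),"gap %.3f"%s["finger_gap"],"ff",np.round(s["finger_force"],1),"F",np.round(s["force"],1),"j6 %.2f"%s["qpos"][5]); return s,R
def go(x,y,z,yd=None,half=True):
    """slide (m) and dr (deg) from here to TCP x,y,z, tool y along world angle yd, tool straight down"""
    s,R=st(); sl=R.T@(np.array([x,y,z])-s["eef_pos"])/1000
    if yd is None: yd=np.degrees(np.arctan2(R[1,1],R[0,1]))
    for k in((0,180) if half else (0,)):
        a=np.radians(yd+k); Y=np.array([np.cos(a),np.sin(a),0]); Z=np.array([0,0,-1.]); D=np.c_[np.cross(Y,Z),Y,Z]
        rv=np.degrees(Ro.from_matrix(R.T@D).as_rotvec()); print("  slide",np.round(sl,4),"dr",np.round(rv,2),"j6->~%.2f"%0)
    print("  tool axes in world x",np.round(R[:,0],3),"y",np.round(R[:,1],3))
E
python3 - <<'E'
from h import *
go(515.5,67,150,90); print(manip.get_state()["qpos"])
E
```

```text
t1.2 pos [295.3 607.  193.6] ydir 64.1 z [-0. -0. -1.] gap 1.000 ff 0.0 F [-0.1  0.5 -0.3] j6 -0.15
  slide [-0.4343 -0.3892  0.0436] dr [ -0.    -0.   -25.94] j6->~0.00
  slide [-0.4343 -0.3892  0.0436] dr [ -0.     0.   154.06] j6->~0.00
  tool axes in world x [-0.899  0.438 -0.   ] y [ 0.438  0.899 -0.   ]
[ 9.68012571e-01  2.86288602e-01  1.57670736e+00 -1.31384286e-05
  1.27863222e+00 -1.49957895e-01]
```

>>> play_rows(grip=[-1,-1,-1,-1,-1,-1,-1,-1], slide=[[0,0,-0.03],[0,0,-0.06],[-0.03,-0.027,-0.06],[-0.06,-0.054,-0.06],[-0.09,-0.081,-0.06],[-0.12,-0.108,-0.06],[-0.15,-0.135,-0.06],[-0.18,-0.162,-0.06]], dr=[[0,0,-3],[0,0,-6],[0,0,-10],[0,0,-14],[0,0,-18],[0,0,-22],[0,0,-26],[0,0,-26]])

```text
time_s: 1.87
eef_pos: [386.5, 380.8, 253.8]
eef_rot: [-0.006, 3.141, 0.0]
force: [0.7, 0.6, 0.0]
finger_gap: 1.001
finger_force: 0.0
```

Run:
```python
from h import *
go(515.5,67,110,90)
```

```text
t1.9 pos [386.5 380.8 253.8] ydir 90.2 z [ 0.001  0.    -1.   ] gap 1.001 ff 0.0 F [0.7 0.6 0. ] j6 -0.98
  slide [-0.1276 -0.3144  0.1438] dr [0.01 0.03 0.23] j6->~0.00
  slide [-0.1276 -0.3144  0.1438] dr [-5.0000e-02  2.0000e-02 -1.7977e+02] j6->~0.00
  tool axes in world x [-1.    -0.004 -0.001] y [-0.004  1.     0.   ]
```

>>> play_rows(grip=[-1,-1,-1,-1,-1,-1,-1,-1], slide=[[-0.015,-0.036,0],[-0.03,-0.072,0],[-0.045,-0.108,0],[-0.06,-0.144,0.02],[-0.075,-0.18,0.04],[-0.09,-0.216,0.06],[-0.105,-0.252,0.08],[-0.118,-0.288,0.1]], dr=[[0,0,0],[0,0,0],[0,0,0],[0,0,0],[0,0,0],[0,0,0],[0,0,0],[0,0,0.2]])

```text
time_s: 2.53
eef_pos: [502.1, 101.3, 158.0]
eef_rot: [0.004, 3.14, 0.0]
force: [0.6, -0.4, -0.1]
finger_gap: 0.998
finger_force: 0.0
```

Run:
```python
from h import *
go(515.5,67,51,90)
```

```text
t2.5 pos [502.1 101.3 158. ] ydir 89.8 z [ 0.002  0.    -1.   ] gap 0.998 ff 0.0 F [ 0.6 -0.4 -0.1] j6 -1.57
  slide [-0.0133 -0.0343  0.1071] dr [ 0.01  0.09 -0.15] j6->~0.00
  slide [-0.0133 -0.0343  0.1071] dr [ 1.5000e-01 -1.0000e-02  1.7985e+02] j6->~0.00
  tool axes in world x [-1.     0.003 -0.002] y [0.003 1.    0.   ]
```

>>> play_rows(grip=[-1,-1,-1,-1,-1,-1,-1,-1], slide=[[-0.011,-0.026,0.01],[-0.011,-0.026,0.04],[-0.011,-0.026,0.07],[-0.011,-0.026,0.09],[-0.011,-0.026,0.09],[-0.011,-0.026,0.09],[-0.011,-0.026,0.09],[-0.011,-0.026,0.09]], dr=[[0,0,0],[0,0,0],[0,0,0],[0,0,0],[0,0,0],[0,0,0],[0,0,0],[0,0,0]])

```text
time_s: 3.2
eef_pos: [514.1, 77.2, 70.7]
eef_rot: [0.003, 3.137, -0.0]
force: [0.2, 0.7, 0.2]
finger_gap: 0.999
finger_force: 0.0
```

Run:
```python
from h import *
go(515.5,67,51,90)
p=manip.get_image("scene"); save(p,"s2.png",(130,280,230,430),4)
for X in((515.5,67,76),(515.5,67,48)): print((px(p,X)-[230,130])*4)
```

```text
t3.2 pos [514.1  77.2  70.7] ydir 89.9 z [ 0.004 -0.    -1.   ] gap 0.999 ff 0.0 F [0.2 0.7 0.2] j6 -1.61
  slide [-0.0013 -0.0102  0.0197] dr [-0.01  0.25 -0.12] j6->~0.00
  slide [-0.0013 -0.0102  0.0197] dr [3.9000e-01 2.0000e-02 1.7988e+02] j6->~0.00
  tool axes in world x [-1.     0.002 -0.004] y [ 0.002  1.    -0.   ]
[250.8 271.6]
[250.  300.8]
```

View pics/s2.png

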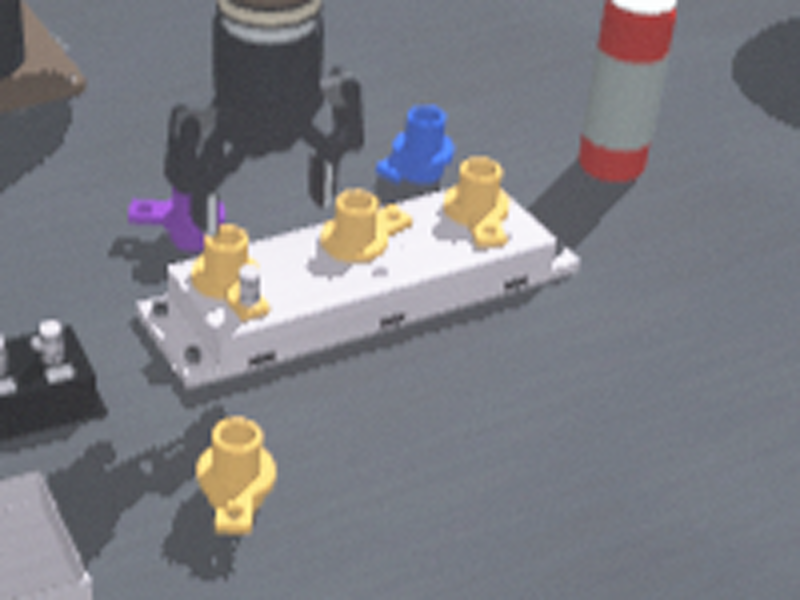

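Run:
```python
from h import *
s,R=st()
p=manip.get_image("scene");
for X in((514,77,71),(514,77-45,84),(514,77+45,84),(473,67,80),(514,77,71+19+54)): print(X,(px(p,X)-[230,130])*4)
Z=cloud(p)
P=near(Z,(500,80),90,84,130); print(len(P)); 
import scipy.cluster.hierarchy as h
k=h.fcluster(h.linkage(P),15,'distance')
for i in set(k): print((k==i).sum(),P[k==i].mean(0),P[k==i].min(0),P[k==i].max(0))
t=manip.get_image("top"); save(t,"t2.png",(120,290,150,410),2)
st()
```

```text
t3.2 pos [514.1  77.2  70.6] ydir 89.9 z [ 0.004 -0.    -1.   ] gap 1.001 ff 0.0 F [0.3 0.1 0.2] j6 -1.61
(514, 77, 71) [261.6 272.4]
(514, 32, 84) [207.6 273.6]
(514, 122, 84) [314.8 244. ]
(473, 67, 80) [226.8 237.6]
(514, 77, 144) [263.6 192.4]
25
2 [477.93414257 164.96649699  84.42357855] [473.16022499 162.21282253  84.14969243] [482.70806014 167.72017145  84.69746467]
10 [513.6501576  122.03365328 127.9534414 ] [501.43972144 118.88037612 124.01559336] [524.25885586 133.12601147 129.92080673]
3 [518.0983118   29.27833043 126.60629925] [515.39381655  27.42106334 125.58963778] [521.394837    32.02429424 127.50172815]
10 [477.06039297  63.43266065  84.80684552] [459.07739319  49.32823468  84.1535453 ] [489.11441009  78.68088884  85.53151701]
t3.4 pos [513.5  77.2  70. ] ydir 89.9 z [ 0.003 -0.    -1.   ] gap 1.003 ff 0.0 F [ 0.6 -0.8  0.6] j6 -1.61
```

>>> play_rows(grip=[-1,-1,-1,-1,-1,-1,-1,-1], slide=[[0,0,0],[0,0,0],[0,0,0],[0,0,0],[0,0,0],[0,0,0],[0,0,0],[0,0,0]], dr=[[0,0,0],[0,0,0],[0,0,0],[0,0,0],[0,0,0],[0,0,0],[0,0,0],[0,0,0]])

```text
time_s: 4.02
eef_pos: [512.3, 77.1, 68.3]
eef_rot: [-0.004, -3.141, 0.0]
force: [0.1, 0.1, -1.1]
finger_gap: 0.998
finger_force: 0.0
```

Run:
```python
from h import *
s,R=st()
p=manip.get_image("scene"); save(p,"s3.png",(130,280,230,430),4)
Z=cloud(p)
P=near(Z,(500,80),90,65,130); P=P[(P[:,0]>500)]
import scipy.cluster.hierarchy as h
k=h.fcluster(h.linkage(P),15,'distance')
for i in set(k): print((k==i).sum(),P[k==i].mean(0),P[k==i].min(0),P[k==i].max(0))
print(len(manip.get_image("top")))
st()
```

```text
t4.0 pos [512.3  77.1  68.3] ydir 89.9 z [-0. -0. -1.] gap 0.998 ff 0.0 F [ 0.1  0.1 -1.1] j6 -1.61
10 [515.08207523 120.36688667 126.06424229] [503.04111609 118.3661216  123.96405762] [522.43380826 124.39395075 129.57069348]
5 [519.24518093  29.17865901 127.60785593] [516.13963222  27.33150924 125.7424393 ] [521.52182004  31.96539533 129.89634436]
32 [518.03762278  63.34459744  75.08208761] [508.16657233  56.73133852  66.73246149] [524.74881661  70.82716412  81.31882732]
6
t4.1 pos [512.3  77.1  68.3] ydir 89.9 z [-0. -0. -1.] gap 0.998 ff 0.0 F [0.1 0.4 0.7] j6 -1.61
```

View pics/s3.png

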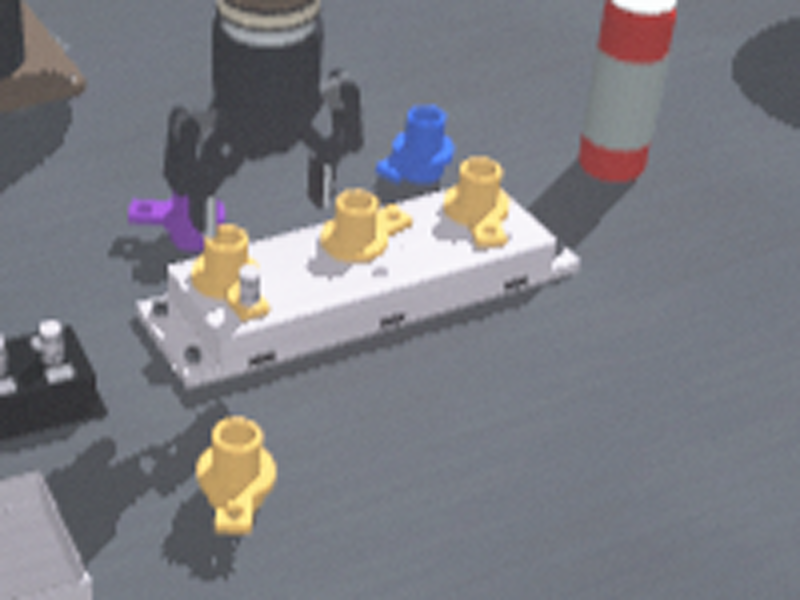

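>>> play_rows(grip=[-1,-1,-1,-1,-1,-1,-1,-1], slide=[[-0.003,-0.005,0.008],[-0.003,-0.01,0.016],[-0.003,-0.01,0.016],[-0.003,-0.01,0.016],[-0.003,-0.01,0.016],[-0.003,-0.01,0.016],[-0.003,-0.01,0.016],[-0.003,-0.01,0.016]], dr=[[0,0,0],[0,0,0],[0,0,0],[0,0,0],[0,0,0],[0,0,0],[0,0,0],[0,0,0]])

```text
time_s: 4.78
eef_pos: [515.5, 67.2, 52.6]
eef_rot: [0.004, 3.141, -0.0]
force: [-0.5, -1.0, -0.3]
finger_gap: 1.0
finger_force: 0.0
```

```bash
cat >> h.py <<'E'
import scipy.cluster.hierarchy as hc
def fingers(z0,z1,n="scene",r=75):
    s,R=st(); p=manip.get_image(n); Z=cloud(p); P=near(Z,s["eef_pos"],r,z0,z1)
    k=hc.fcluster(hc.linkage(P),12,'distance')
    for i in set(k):
        if (k==i).sum()>3: print((k==i).sum(),P[k==i].mean(0).round(1),P[k==i].min(0).round(1),P[k==i].max(0).round(1))
    return p
E
python3 - <<'E'
from h import *
fingers(87,135)
fingers(87,300,"top")
E
```

```text
t4.8 pos [515.5  67.2  52.6] ydir 89.9 z [ 0.001 -0.    -1.   ] gap 1.000 ff 0.0 F [-0.5 -1.  -0.3] j6 -1.63
52 [517.5 111.8 121.9] [500.9 107.7 107.5] [527.5 121.3 134.8]
39 [520.8  15.2 123.1] [508.1   9.7 108.6] [529.6  21.3 134.4]
t4.8 pos [515.5  67.2  52.6] ydir 89.9 z [ 0.001 -0.    -1.   ] gap 0.999 ff 0.0 F [-0.2  0.4  0. ] j6 -1.63
105 [510.6   5.  190.8] [500.5  -4.2 150.7] [525.9  15.5 210.5]
```

Run:
```python
from h import *
print(manip.grip_point_offset,[a for a in dir(manip) if a[0]!='_'])
p=manip.get_image("scene"); save(p,"s4.png",(130,280,230,430),4)
```

```text
18.700000000000003 ['IKError', 'get_image', 'get_state', 'grip_point_offset', 'job_done', 'masks_of', 'search_frame']
```

View pics/s4.png

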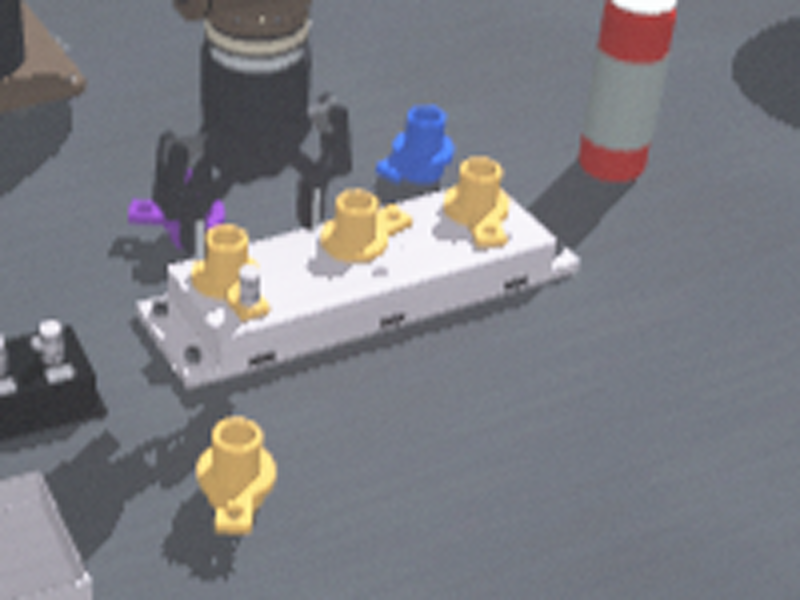

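>>> play_rows(grip=[-1,-1,-1,-1,-1,-1,-1,-1], slide=[[0,0,0.005],[0,0,0.01],[0,0,0.015],[0,0,0.02],[0,0,0.025],[0,0,0.025],[0,0,0.025],[0,0,0.025]], dr=[[0,0,0],[0,0,0],[0,0,0],[0,0,0],[0,0,0],[0,0,0],[0,0,0],[0,0,0]])

```text
time_s: 5.6
eef_pos: [515.4, 67.1, 27.3]
eef_rot: [-0.004, -3.142, -0.0]
force: [0.4, -0.3, -0.6]
finger_gap: 1.001
finger_force: 0.0
```

Run:
```python
from h import *
fingers(70,135)
```

```text
t5.6 pos [515.4  67.1  27.3] ydir 89.9 z [-0.  0. -1.] gap 1.001 ff 0.0 F [ 0.4 -0.3 -0.6] j6 -1.63
109 [519.5 115.1 112.9] [504.  103.7  81.4] [529.5 136.9 135. ]
99 [521.3  14.1 115.8] [505.   -7.   82.6] [529.4  31.4 134.8]
25 [517.9  63.3  77.4] [506.7  57.4  71.7] [525.9  71.   81.2]
84 [476.4  64.   78.3] [459.1  47.3  70.1] [490.9  80.8  85.4]
```

>>> play_rows(grip=[-1,-1,-1,-1,-0.5,0,0,0], slide=[[0,0,0.005],[0,0,0.01],[0,0,0.0135],[0,0,0.0135],[0,0,0.0135],[0,0,0.0135],[0,0,0.0135],[0,0,0.0135]], dr=[[0,0,0],[0,0,0],[0,0,0],[0,0,0],[0,0,0],[0,0,0],[0,0,0],[0,0,0]])

```text
time_s: 6.32
eef_pos: [515.5, 67.1, 14.1]
eef_rot: [0.004, 3.141, -0.0]
force: [0.2, 0.6, -0.5]
finger_gap: 0.502
finger_force: 0.0
```

Run:
```python
from h import *
p=fingers(50,135); save(p,"s5.png",(140,220,240,350),6)
```

```text
t6.3 pos [515.5  67.1  14.1] ydir 89.9 z [ 0. -0. -1.] gap 0.502 ff 0.0 F [ 0.2  0.6 -0.5] j6 -1.63
11 [471.2  42.   52. ] [463.2  37.6  50. ] [481.6  48.   54.6]
4 [472.2  88.8  51.2] [466.7  86.5  50.8] [478.   90.3  51.5]
100 [507.6  65.4  66. ] [472.7  52.1  50.4] [526.5  81.9  84.3]
406 [520.3  66.3 106. ] [498.9   4.6  58. ] [533.5 127.6 134.9]
```

View pics/s5.png

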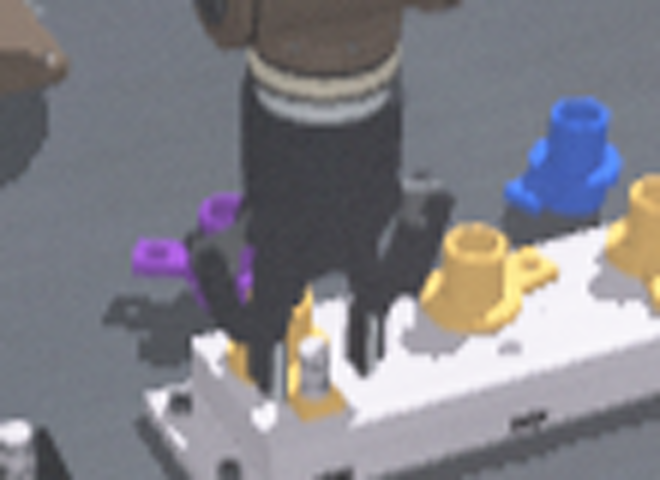

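>>> play_rows(grip=[1,1,1,1,1,1,1,1], slide=[[0,0,0.001],[0,0,0.001],[0,0,0.001],[0,0,0.001],[0,0,0.001],[0,0,0.001],[0,0,0.001],[0,0,0.001]], dr=[[0,0,0],[0,0,0],[0,0,0],[0,0,0],[0,0,0],[0,0,0],[0,0,0],[0,0,0]])

```text
time_s: 7.03
eef_pos: [515.4, 66.9, 13.0]
eef_rot: [0.004, 3.141, -0.0]
force: [-0.2, -1.1, 2.2]
finger_gap: 0.169
finger_force: 58.5
```

Run:
```python
from h import *
st()
```

```text
t7.0 pos [515.4  66.9  13. ] ydir 89.9 z [ 0. -0. -1.] gap 0.169 ff 58.5 F [-0.2 -1.1  2.2] j6 -1.63
```

>>> play_rows(grip=[1,1,1,1,1,1,1,1], slide=[[0,0,-0.01],[0,0,-0.03],[0,0,-0.06],[0,0,-0.09],[0,-0.03,-0.1],[0.005,-0.07,-0.1],[0.01,-0.11,-0.1],[0.015,-0.15,-0.1]], dr=[[0,0,0],[0,0,0],[0,0,0],[0,0,0],[0,0,0],[0,0,0],[0,0,0],[0,0,0]])

```text
time_s: 7.7
eef_pos: [499.9, -83.8, 114.0]
eef_rot: [0.002, 3.14, 0.0]
force: [-0.0, -0.2, 0.2]
finger_gap: 0.158
finger_force: 58.9
```

>>> play_rows(grip=[1,1,1,1,1,1,1,1], slide=[[0.005,-0.04,0],[0.01,-0.08,0],[0.01,-0.12,0],[0.01,-0.135,0],[0.01,-0.135,0],[0.01,-0.135,0],[0.01,-0.135,0],[0.01,-0.135,0]], dr=[[0,0,0],[0,0,0],[0,0,0],[0,0,0],[0,0,0],[0,0,0],[0,0,0],[0,0,0]])

```text
time_s: 8.37
eef_pos: [489.6, -216.1, 112.6]
eef_rot: [-0.001, -3.141, -0.001]
force: [0.4, 0.0, -0.2]
finger_gap: 0.165
finger_force: 58.9
```

Run:
```python
from h import *
go(491.3,-219.8,12,86)
p=fingers(60,135,r=60); save(p,"s6.png",(150,290,130,330),4)
```

```text
t8.4 pos [ 489.6 -216.1  112.6] ydir 90.0 z [-0.     0.001 -1.   ] gap 0.165 ff 58.9 F [ 0.4  0.  -0.2] j6 -2.18
  slide [-0.0018 -0.0038  0.1006] dr [ 0.05 -0.03  3.96] j6->~0.00
  slide [-0.0018 -0.0038  0.1006] dr [ 5.0000e-02  8.0000e-02 -1.7604e+02] j6->~0.00
  tool axes in world x [-1.     0.001  0.   ] y [0.001 1.    0.001]
t8.4 pos [ 489.6 -216.1  112.6] ydir 90.0 z [-0.     0.001 -1.   ] gap 0.165 ff 58.9 F [ 0.4  0.  -0.2] j6 -2.18
25 [ 490.8 -266.9   65.6] [ 483.5 -273.9   61. ] [ 497.  -259.9   70.1]
10 [ 491.7 -217.5  129.3] [ 488.3 -220.8  123. ] [ 495.1 -214.9  134.6]
26 [ 497.6 -179.6   65.1] [ 488.1 -187.9   60.4] [ 503.6 -172.4   68. ]
```

View pics/s6.png

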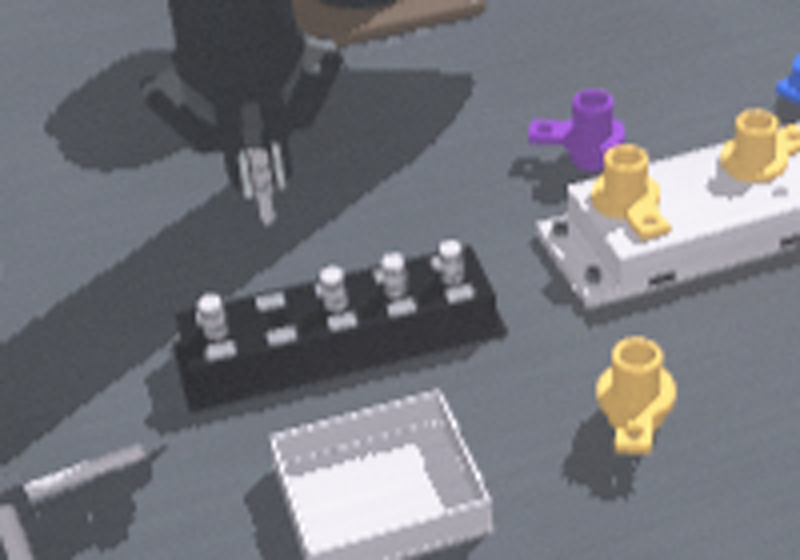

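>>> play_rows(grip=[1,1,1,1,1,1,1,1], slide=[[-0.002,-0.004,0.02],[-0.002,-0.004,0.04],[-0.002,-0.004,0.06],[-0.002,-0.004,0.067],[-0.002,-0.004,0.067],[-0.002,-0.004,0.067],[-0.002,-0.004,0.067],[-0.002,-0.004,0.067]], dr=[[0,0,4],[0,0,4],[0,0,4],[0,0,4],[0,0,4],[0,0,4],[0,0,4],[0,0,4]])

```text
time_s: 9.08
eef_pos: [492.7, -222.4, 47.5]
eef_rot: [0.113, 3.137, -0.003]
force: [0.1, 0.7, 0.1]
finger_gap: 0.162
finger_force: 58.9
```

Run:
```python
from h import *
p=fingers(44,90,r=110); save(p,"s7.png",(180,260,150,260),7)
```

```text
t9.1 pos [ 492.7 -222.4   47.5] ydir 85.9 z [ 0.002 -0.002 -1.   ] gap 0.162 ff 58.9 F [0.1 0.7 0.1] j6 -2.11
51 [ 492.1 -266.9   58.6] [ 479.4 -274.4   44.5] [ 498.5 -258.5   70.4]
48 [ 502.3 -135.7   59.5] [ 491.9 -142.7   44.4] [ 510.3 -127.7   69.1]
24 [ 495.5 -223.4   74.7] [ 492.2 -227.8   58.2] [ 499.6 -216.3   87.9]
46 [ 499.  -180.4   59.8] [ 485.7 -187.5   45.5] [ 504.  -172.5   70.7]
```

View pics/s7.png

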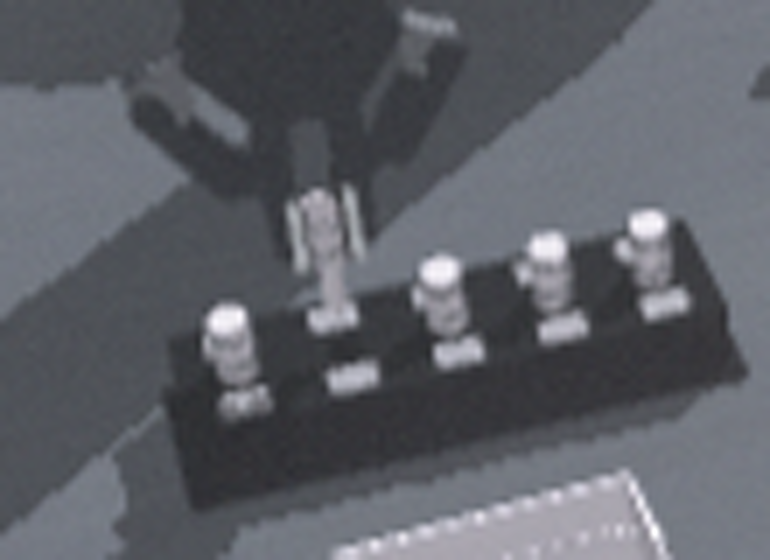

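>>> play_rows(grip=[1,1,1,1,1,1,1,1], slide=[[0,0,0.006],[0,0,0.012],[0,0,0.018],[0,0,0.024],[0,0,0.03],[0,0,0.036],[0,0,0.042],[0,0,0.042]], dr=[[0,0,0],[0,0,0],[0,0,0],[0,0,0],[0,0,0],[0,0,0],[0,0,0],[0,0,0]])

```text
time_s: 9.8
eef_pos: [491.5, -221.6, 2.5]
eef_rot: [0.114, 3.139, 0.001]
force: [1.9, 1.1, -1.6]
finger_gap: 0.162
finger_force: 58.9
```

Run:
```python
from h import *
st()
```

```text
t9.8 pos [ 491.5 -221.6    2.5] ydir 85.8 z [ 0.  0. -1.] gap 0.162 ff 58.9 F [ 1.9  1.1 -1.6] j6 -2.11
```

>>> play_rows(grip=[0.3,0.3,0.3,0.3,0.3,0.3,0.3,0.3], slide=[[0,0,0],[0,0,0],[0,0,0],[0,0,-0.01],[0,0,-0.04],[0,0,-0.08],[0,0,-0.12],[0,0,-0.12]], dr=[[0,0,0],[0,0,0],[0,0,0],[0,0,0],[0,0,0],[0,0,0],[0,0,0],[0,0,0]])

```text
time_s: 10.47
eef_pos: [496.8, -225.3, 134.6]
eef_rot: [0.113, 3.125, -0.015]
force: [0.7, -0.7, 1.3]
finger_gap: 0.35
finger_force: 0.0
```

Run:
```python
from h import *
s,_=st()
np.set_printoptions(suppress=True,precision=1)
p=manip.get_image("top"); X=cloud(p)
for n,c,zt in(("f",(472,68),80),("m",(472,182),80),("l",(471,297),80),("bench",(657,-12),60)):
    B=near(X,c,26,zt-6,zt+6); cc,r=circ(B); print(n,len(B),cc,r)
P=near(X,(660,-196),95,24,36); print("box",len(P),cv2.minAreaRect(P[:,:2].astype(np.float32)))
P=near(X,(492,-220),14,58,70); print("pin6",len(P),P.mean(0) if len(P) else 0)
go(473.2,66.8,112,90)
```

```text
t10.5 pos [ 496.8 -225.3  134.6] ydir 85.9 z [ 0.014 -0.01  -1.   ] gap 0.350 ff 0.0 F [ 0.7 -0.7  1.3] j6 -2.11
f 66 [471.8  68.1] 16.794145584106445
m 73 [471.8 182.4] 17.17938232421875
l 74 [471.3 297.3] 17.438793182373047
bench 66 [657.8 -10.7] 17.296186447143555
box 215 ((656.3317260742188, -197.55093383789062), (120.9803237915039, 111.02020263671875), 87.3572998046875)
pin6 0 0
t10.5 pos [ 495.2 -224.3  131. ] ydir 85.9 z [ 0. -0. -1.] gap 0.352 ff 0.0 F [-0.7  0.5  0.2] j6 -2.11
  slide [0.  0.3 0. ] dr [-0.4  0.6 -4.1] j6->~0.00
  slide [0.  0.3 0. ] dr [  0.9   0.6 175.9] j6->~0.00
  tool axes in world x [-1.   0.1 -0. ] y [ 0.1  1.  -0. ]
```

>>> play_rows(grip=[-1,-1,-1,-1,-1,-1,-1,-1], slide=[[0.005,0.036,0],[0.01,0.072,0],[0.015,0.108,0],[0.02,0.144,0],[0.025,0.18,0],[0.03,0.216,0],[0.035,0.252,0],[0.04,0.287,0]], dr=[[0,0,-1],[0,0,-2],[0,0,-3],[0,0,-4],[0,0,-4],[0,0,-4],[0,0,-4],[0,0,-4]])

```text
time_s: 11.18
eef_pos: [471.3, 69.1, 123.5]
eef_rot: [-0.004, -3.141, -0.0]
force: [-0.4, -0.4, 0.8]
finger_gap: 1.001
finger_force: 0.0
```

>>> play_rows(grip=[-1,-1,-1,-1,-1,-1,-1,-1], slide=[[0,0,0.02],[0,0,0.04],[0,0,0.05],[0,0,0.05],[0,0,0.05],[0,0,0.05],[0,0,0.05],[0,0,0.05]], dr=[[0,0,0],[0,0,0],[0,0,0],[0,0,0],[0,0,0],[0,0,0],[0,0,0],[0,0,0]])

```text
time_s: 11.85
eef_pos: [473.4, 66.8, 75.0]
eef_rot: [0.005, 3.139, -0.0]
force: [0.4, 0.9, -0.0]
finger_gap: 1.004
finger_force: 0.0
```

```bash
sed -i 's/np.round(sl,4)/[round(float(v),4) for v in sl]/' h.py
python3 - <<'E'
from h import *
go(472.8,66.9,12.5,90)
p=manip.get_image("top"); X=cloud(p); P=near(X,(492,-220),14,58,70); print("pin6",len(P),P.mean(0) if len(P) else 0)
E
```

```text
t11.8 pos [473.4  66.8  75. ] ydir 89.8 z [ 0.002 -0.    -1.   ] gap 1.004 ff 0.0 F [ 0.4  0.9 -0. ] j6 -1.64
  slide [0.0007, 0.0001, 0.0625] dr [-0.01  0.12 -0.19] j6->~0.00
  slide [0.0007, 0.0001, 0.0625] dr [2.0000e-01 2.0000e-02 1.7981e+02] j6->~0.00
  tool axes in world x [-1.     0.003 -0.002] y [ 0.003  1.    -0.   ]
pin6 31 [ 490.45329775 -218.44317932   63.22234458]
```

>>> play_rows(grip=[-1,-1,-1,-1,-1,-1,-1,-1], slide=[[0,0,0.015],[0,0,0.03],[0,0,0.045],[0,0,0.06],[0,0,0.061],[0,0,0.061],[0,0,0.061],[0,0,0.061]], dr=[[0,0,0],[0,0,0],[0,0,0],[0,0,0],[0,0,0],[0,0,0],[0,0,0],[0,0,0]])

```text
time_s: 12.57
eef_pos: [473.6, 67.2, 14.1]
eef_rot: [0.004, 3.139, -0.0]
force: [-0.0, -0.5, -0.8]
finger_gap: 0.998
finger_force: 0.0
```

>>> play_rows(grip=[1,1,1,1,1,1,1,1], slide=[[0,0,0],[0,0,0],[0,0,0],[0,0,0],[0,0,0],[0,0,0],[0,0,0],[0,0,0]], dr=[[0,0,0],[0,0,0],[0,0,0],[0,0,0],[0,0,0],[0,0,0],[0,0,0],[0,0,0]])

```text
time_s: 13.23
eef_pos: [472.9, 66.5, 13.4]
eef_rot: [0.003, 3.141, -0.002]
force: [-1.0, -5.3, 5.0]
finger_gap: 0.378
finger_force: 59.9
```

Run:
```python
from h import *
p=fingers(52,135); save(p,"s8.png",(140,220,240,350),6)
```

```text
t13.2 pos [472.9  66.5  13.4] ydir 89.9 z [ 0.001 -0.002 -1.   ] gap 0.378 ff 59.9 F [-1.  -5.3  5. ] j6 -1.64
518 [479.4  66.   96.3] [454.8   7.4  52.1] [515.9 123.9 134.9]
```

View pics/s8.png

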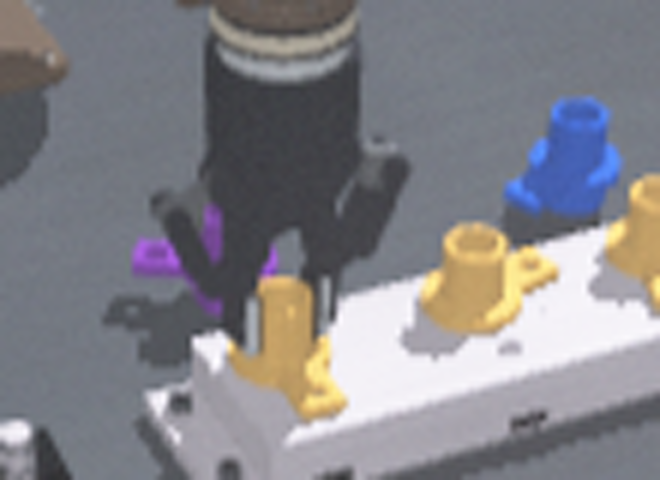

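>>> play_rows(grip=[1,1,1,1,1,1,1,1], slide=[[0,-0.001,-0.01],[0,-0.001,-0.03],[0,-0.001,-0.06],[0,-0.001,-0.09],[0,-0.001,-0.1],[0,-0.001,-0.1],[0,-0.001,-0.1],[0,-0.001,-0.1]], dr=[[0,0,0],[0,0,0],[0,0,0],[0,0,0],[0,0,0],[0,0,0],[0,0,0],[0,0,0]])

```text
time_s: 13.95
eef_pos: [470.4, 66.6, 110.2]
eef_rot: [-0.004, -3.137, -0.001]
force: [0.7, 0.1, -4.8]
finger_gap: 0.382
finger_force: 60.8
```

```bash
cat >> h.py <<'E'
def box(X):
    P=near(X,(657,-198),120,22,34)
    k=hc.fcluster(hc.linkage(P),15,'distance'); 
    Q=P[k==np.bincount(k).argmax()]
    print("box(top cam)",len(Q),cv2.minAreaRect(Q[:,:2].astype(np.float32)))
def bush(X,c,zt,n=""):
    B=near(X,c,28,zt-6,zt+6)
    if len(B)<8: print(n,"few",len(B)); return
    cc,r=circ(B); E=near(X,cc,60,zt-38,zt-26); d=np.hypot(*(E[:,:2]-cc).T); E=E[d>33]
    e=E[:,:2].mean(0)-cc if len(E) else [0,0]
    print(n,len(B),B[:,2].mean().round(1),cc.round(1),round(r,1),"ear",len(E),np.degrees(np.arctan2(e[1],e[0])).round(1))
E
python3 - <<'E'
from h import *
p=manip.get_image("top"); X=cloud(p); box(X); bush(X,(657,-11),60,"bench")
go(644,-200,-3,87.4)
E
```

```text
box(top cam) 234 ((656.339111328125, -197.47845458984375), (119.97933959960938, 111.27532958984375), 87.23206329345703)
bench 69 59.1 [657.2 -10.9] 16.9 ear 53 -27.5
t14.0 pos [470.3  66.6 110. ] ydir 89.8 z [-0.005  0.001 -1.   ] gap 0.373 ff 60.8 F [ 0.5  1.1 -3.5] j6 -1.64
  slide [-0.1751, -0.2662, 0.1119] dr [ 0.04 -0.31  2.45] j6->~0.00
  slide [-0.1751, -0.2662, 0.1119] dr [ 4.8000e-01  6.0000e-02 -1.7755e+02] j6->~0.00
  tool axes in world x [-1.     0.003  0.005] y [0.003 1.    0.001]
```

>>> play_rows(grip=[1,1,1,1,1,1,1,1], slide=[[-0.021,-0.033,0],[-0.043,-0.066,0],[-0.064,-0.1,0],[-0.085,-0.133,0],[-0.107,-0.166,0],[-0.128,-0.2,0],[-0.15,-0.233,0],[-0.171,-0.266,0]], dr=[[0,0,0],[0,0,0.5],[0,0,1],[0,0,1.5],[0,0,2],[0,0,2.5],[0,0,2.5],[0,0,2.5]])

```text
time_s: 14.67
eef_pos: [642.2, -201.2, 109.3]
eef_rot: [-0.073, -3.136, -0.004]
force: [-0.2, 0.3, -3.7]
finger_gap: 0.38
finger_force: 61.0
```

>>> play_rows(grip=[1,1,1,1,1,1,1,1], slide=[[0,0,0.02],[0,0,0.04],[0,0,0.06],[0,0,0.07],[0,0,0.07],[0,0,0.07],[0,0,0.07],[0,0,0.07]], dr=[[0,0,0],[0,0,0],[0,0,0],[0,0,0],[0,0,0],[0,0,0],[0,0,0],[0,0,0]])

```text
time_s: 15.33
eef_pos: [644.1, -200.5, 44.8]
eef_rot: [0.072, 3.138, -0.002]
force: [-0.8, 0.5, -3.8]
finger_gap: 0.378
finger_force: 61.3
```

Run:
```python
from h import *
p=manip.get_image("scene"); Y=cloud(p); P=near(Y,(658,-201),95,24,36); print("box scene",len(P),cv2.minAreaRect(P[:,:2].astype(np.float32)))
go(644,-200,-3,87.4)
```

```text
box scene 313 ((658.8350830078125, -201.53024291992188), (119.84833526611328, 113.22896575927734), 87.75712585449219)
t15.4 pos [ 644.  -200.5   44.9] ydir 87.4 z [ 0.003 -0.001 -1.   ] gap 0.381 ff 61.3 F [ 0.8  0.4 -2.9] j6 -1.98
  slide [0.0002, 0.0006, 0.0479] dr [-0.08  0.18 -0.03] j6->~0.00
  slide [0.0002, 0.0006, 0.0479] dr [2.8000e-01 1.2000e-01 1.7997e+02] j6->~0.00
  tool axes in world x [-0.999  0.046 -0.003] y [ 0.046  0.999 -0.001]
```

>>> play_rows(grip=[1,1,1,1,1,1,1,1], slide=[[0,0,0.015],[0,0,0.03],[0,0,0.038],[0,0,0.042],[0,0,0.045],[0,0,0.046],[0,0,0.047],[0,0,0.047]], dr=[[0,0,0],[0,0,0],[0,0,0],[0,0,0],[0,0,0],[0,0,0],[0,0,0],[0,0,0]])

```text
time_s: 16.05
eef_pos: [643.3, -200.4, -3.5]
eef_rot: [0.072, 3.14, -0.001]
force: [-2.5, 0.8, -0.2]
finger_gap: 0.385
finger_force: 61.7
```

Run:
```python
from h import *
st()
```

```text
t16.1 pos [ 643.3 -200.4   -3.5] ydir 87.4 z [ 0.001 -0.001 -1.   ] gap 0.385 ff 61.7 F [-2.5  0.8 -0.2] j6 -1.98
```

>>> play_rows(grip=[0,-0.6,-0.6,-0.6,-0.6,-0.6,-0.6,-0.6], slide=[[0,0,0],[0,0,0],[0,0,-0.003],[0,0,-0.02],[0,0,-0.05],[0,0,-0.08],[0,0,-0.1],[0,0,-0.1]], dr=[[0,0,0],[0,0,0],[0,0,0],[0,0,0],[0,0,0],[0,0,0],[0,0,0],[0,0,0]])

```text
time_s: 16.72
eef_pos: [647.1, -202.2, 103.6]
eef_rot: [0.072, 3.129, -0.009]
force: [0.1, 0.1, 1.4]
finger_gap: 0.794
finger_force: 0.0
```

>>> play_rows(grip=[-1,-1,-1,-1,-1,-1,-1,-1], slide=[[-0.001,0.03,0],[-0.002,0.068,0],[-0.003,0.106,0],[-0.004,0.144,0],[-0.005,0.186,0],[-0.005,0.186,0],[-0.005,0.186,0],[-0.005,0.186,0]], dr=[[0,0,5],[0,0,10],[0,0,15],[0,0,20],[0,0,25],[0,0,25],[0,0,25],[0,0,25]])

```text
time_s: 17.38
eef_pos: [656.2, -14.7, 95.4]
eef_rot: [-0.748, -3.051, 0.001]
force: [-0.7, -0.5, 0.1]
finger_gap: 0.996
finger_force: 0.0
```

Run:
```python
from h import *
p=manip.get_image("top"); X=cloud(p); box(X); bush(X,(643,-198),63,"f")
go(658,-13.5,-7,62.5)
```

```text
box(top cam) 468 ((656.466796875, -197.69325256347656), (120.20576477050781, 112.4703598022461), 87.6102294921875)
f 67 61.8 [ 642.8 -198.5] 17.6 ear 115 -53.5
t17.4 pos [656.3 -15.5  95.4] ydir 62.4 z [-0. -0. -1.] gap 0.995 ff 0.0 F [-0.1  0.2  0. ] j6 -1.27
  slide [-0.0006, 0.0026, 0.1024] dr [-0.03  0.   -0.15] j6->~0.00
  slide [-0.0006, 0.0026, 0.1024] dr [0.0000e+00 5.0000e-02 1.7985e+02] j6->~0.00
  tool axes in world x [-0.886  0.464 -0.   ] y [ 0.464  0.886 -0.001]
```

>>> play_rows(grip=[-1,-1,-1,-1,-1,-1,-1,-1], slide=[[0,0.001,0.03],[0,0.002,0.06],[0,0.002,0.08],[0,0.002,0.095],[0,0.002,0.102],[0,0.002,0.102],[0,0.002,0.102],[0,0.002,0.102]], dr=[[0,0,0],[0,0,0],[0,0,0],[0,0,0],[0,0,0],[0,0,0],[0,0,0],[0,0,0]])

```text
time_s: 18.1
eef_pos: [658.9, -13.4, -4.3]
eef_rot: [0.75, 3.047, 0.0]
force: [-0.7, -0.3, -0.4]
finger_gap: 1.001
finger_force: 0.0
```

>>> play_rows(grip=[0,0,0.1,0.2,0.3,0.5,0.5,0.5], slide=[[0,0,0],[0,0,0],[0,0,0],[0,0,0],[0,0,0],[0,0,0],[0,0,0],[0,0,0]], dr=[[0,0,0],[0,0,0],[0,0,0],[0,0,0],[0,0,0],[0,0,0],[0,0,0],[0,0,0]])

```text
time_s: 18.77
eef_pos: [657.9, -12.7, -5.4]
eef_rot: [0.75, 3.049, 0.001]
force: [-0.0, 1.0, 4.0]
finger_gap: 0.379
finger_force: 60.1
```

Run:
```python
from h import *
st()
```

```text
t18.8 pos [657.9 -12.7  -5.4] ydir 62.4 z [ 0.001  0.    -1.   ] gap 0.379 ff 60.1 F [-0.  1.  4.] j6 -1.26
```

>>> play_rows(grip=[-0.5,-1,-1,-1,-1,-1,-1,-1], slide=[[0,0,0],[0,0,0],[0,0,0],[0,0,0],[0,0,0],[0,0,0],[0,0,0],[0,0,0]], dr=[[0,0,0],[0,0,0],[0,0,7],[0,0,14],[0,0,21],[0,0,28],[0,0,35],[0,0,42]])

```text
time_s: 19.43
eef_pos: [656.5, -12.8, -7.1]
eef_rot: [-1.801, -2.572, 0.001]
force: [-0.6, -0.1, 0.4]
finger_gap: 1.0
finger_force: 0.0
```

>>> play_rows(grip=[-1,-1,-1,-1,-1,-1,-1,-1], slide=[[0,0,0],[0,0,0],[0,0,0],[0,0,0],[0,0,0],[0,0,0],[0,0,0],[0,0,0]], dr=[[0,0,7],[0,0,14],[0,0,21],[0,0,28],[0,0,35],[0,0,42],[0,0,48],[0,0,48]])

```text
time_s: 20.1
eef_pos: [656.6, -12.9, -7.0]
eef_rot: [-2.689, -1.624, 0.002]
force: [0.4, 0.5, 0.2]
finger_gap: 0.995
finger_force: 0.0
```

>>> play_rows(grip=[-1,0,0.2,0.4,1,1,1,1], slide=[[0,0,0],[0,0,0],[0,0,0],[0,0,0],[0,0,0],[0,0,0],[0,0,0],[0,0,0]], dr=[[0,0,0],[0,0,0],[0,0,0],[0,0,0],[0,0,0],[0,0,0],[0,0,0],[0,0,0]])

```text
time_s: 20.77
eef_pos: [657.9, -13.0, -5.7]
eef_rot: [2.687, 1.626, 0.002]
force: [0.9, -1.4, 0.5]
finger_gap: 0.378
finger_force: 60.0
```

Run:
```python
from h import *
st()
p=manip.get_image("scene"); Y=cloud(p); E=near(Y,(660,-15),64,22,36); d=np.hypot(E[:,0]-660,E[:,1]+15); E=E[d>32]; e=E.mean(0); print(len(E),e, np.degrees(np.arctan2(e[1]+15,e[0]-660)))
```

```text
t20.8 pos [657.9 -13.   -5.7] ydir -27.6 z [ 0.001 -0.    -1.   ] gap 0.378 ff 60.0 F [ 0.9 -1.4  0.5] j6 0.31
59 [698.11006545 -34.25516689  29.65431778] -26.805255208348157
```

>>> play_rows(grip=[0,-1,-1,-1,-1,-1,-1,-1], slide=[[0,0,0],[0,0,0],[0,0,-0.03],[0,0,-0.07],[0,0,-0.1],[0.035,-0.018,-0.1],[0.07,-0.036,-0.1],[0.106,-0.056,-0.1]], dr=[[0,0,0],[0,0,0],[0,0,0],[0,0,0],[0,0,0],[0,0,0],[0,0,0],[0,0,0]])

```text
time_s: 21.48
eef_pos: [657.2, 107.5, 94.9]
eef_rot: [2.689, 1.623, 0.002]
force: [0.5, 0.4, -0.9]
finger_gap: 1.0
finger_force: 0.0
```

Run:
```python
from h import *
st()
p=manip.get_image("top"); X=cloud(p)
bush(X,(657,-11),60,"bench"); box(X); bush(X,(643,-198),63,"f")
for n,c in(("m",(472,182)),("l",(471,297))): bush(X,c,80,n)
# bore0 rim: dark hole / depth
K=near(X,(472,68),40,-5,30); print("bore0 deep pts",len(K),K[:,:2].mean(0) if len(K) else 0, circ(K) if len(K) else 0)
# precise bore by fixture top z
for c in((514,182),(514,297),(514,68)):
    K=near(X,c,14,5,35); print("index",len(K),K.mean(0) if len(K) else 0)
q=manip.get_image("scene"); Y=cloud(q); bush(Y,(660,-15),60,"bench scene")
save(p,"t3.png",(180,240,170,290),6)
st()
```

```text
t21.5 pos [657.2 107.5  94.9] ydir -27.8 z [ 0.001  0.    -1.   ] gap 1.000 ff 0.0 F [ 0.5  0.4 -0.9] j6 0.49
bench 64 59.1 [656.1  -9.8] 17.4 ear 59 -28.3
box(top cam) 463 ((656.58837890625, -197.71719360351562), (120.3023452758789, 111.79129028320312), 87.34298706054688)
f 70 61.9 [ 642.2 -197.7] 17.3 ear 123 -47.2
m few 0
l 72 79.3 [471.9 297.7] 17.0 ear 55 0.4
bore0 deep pts 220 [468.45093504  65.02507255] (array([462.24316406,  57.9222908 ]), 36.36537551879883)
index 0 0
index 5 [515.33450327 302.87700642  33.39383373]
index 12 [518.05883848  69.1672491   17.70842163]
bench scene 85 60.6 [658.2 -13.4] 17.9 ear 64 -27.7
t21.6 pos [655.6 112.7  93.6] ydir -27.3 z [-0.001  0.002 -1.   ] gap 1.000 ff 0.0 F [ 0.5 -0.5  0.3] j6 0.49
```

View pics/t3.png

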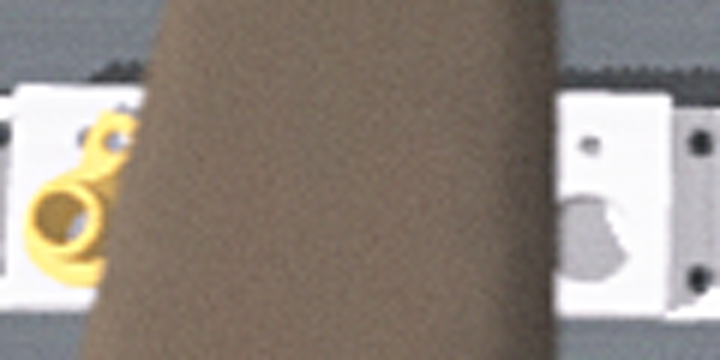

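>>> play_rows(grip=[-1,-1,-1,-1,-1,-1,-1,-1], slide=[[-0.035,0.018,0],[-0.07,0.036,0],[-0.106,0.056,0],[-0.106,0.056,0],[-0.106,0.056,0.03],[-0.106,0.056,0.06],[-0.106,0.056,0.09],[-0.106,0.056,0.1]], dr=[[0,0,0],[0,0,0],[0,0,0],[0,0,0],[0,0,0],[0,0,0],[0,0,0],[0,0,0]])

```text
time_s: 22.25
eef_pos: [652.8, -12.6, -11.9]
eef_rot: [-2.683, -1.622, 0.012]
force: [-1.3, 0.5, -1.0]
finger_gap: 1.0
finger_force: 0.0
```

>>> play_rows(grip=[-1,-1,0,1,1,1,1,1], slide=[[0,0,0],[0,0,0],[0,0,0],[0,0,0],[0,0,0],[0,0,0],[0,0,0],[0,0,0]], dr=[[0,0,0],[0,0,0],[0,0,0],[0,0,0],[0,0,0],[0,0,0],[0,0,0],[0,0,0]])

```text
time_s: 22.92
eef_pos: [658.5, -12.9, -4.4]
eef_rot: [2.686, 1.626, 0.003]
force: [0.9, 0.0, 4.1]
finger_gap: 0.383
finger_force: 60.4
```

Run:
```python
from h import *
go(473.6,65.4,113,0)
```

```text
t22.9 pos [658.5 -12.9  -4.4] ydir -27.6 z [ 0.003 -0.    -1.   ] gap 0.383 ff 60.4 F [0.9 0.  4.1] j6 0.31
  slide [-0.0163, -0.1998, -0.118] dr [ 1.600e-01 -2.000e-02 -2.764e+01] j6->~0.00
  slide [-0.0163, -0.1998, -0.118] dr [-2.0000e-02 -2.2000e-01  1.5236e+02] j6->~0.00
  tool axes in world x [0.464 0.886 0.001] y [ 0.886 -0.464  0.003]
```

>>> play_rows(grip=[1,1,1,1,1,1,1,1], slide=[[0,0,-0.02],[0,0,-0.05],[0,0,-0.08],[0,0,-0.11],[-0.003,-0.038,-0.12],[-0.006,-0.077,-0.12],[-0.01,-0.116,-0.12],[-0.013,-0.156,-0.12]], dr=[[0,0,0],[0,0,0],[0,0,0],[0,0,-3],[0,0,-9],[0,0,-15],[0,0,-21],[0,0,-27.6]])

```text
time_s: 23.58
eef_pos: [510.3, 48.5, 112.5]
eef_rot: [-2.216, -2.224, 0.003]
force: [0.6, 0.7, -3.3]
finger_gap: 0.38
finger_force: 60.9
```

Run:
```python
from h import *
go(473.6,65.4,50,0)
```

```text
t23.6 pos [510.3  48.5 112.5] ydir 0.2 z [-0.003  0.    -1.   ] gap 0.380 ff 60.9 F [ 0.6  0.7 -3.3] j6 -0.11
  slide [0.017, -0.0365, 0.0626] dr [-0.15 -0.02  0.23] j6->~0.00
  slide [0.017, -0.0365, 0.0626] dr [ 2.0000e-02 -2.4000e-01 -1.7977e+02] j6->~0.00
  tool axes in world x [-0.004  1.     0.   ] y [ 1.     0.004 -0.003]
```

>>> play_rows(grip=[1,1,1,1,1,1,1,1], slide=[[0.008,-0.02,0],[0.017,-0.036,0.02],[0.017,-0.036,0.04],[0.017,-0.036,0.055],[0.017,-0.036,0.055],[0.017,-0.036,0.055],[0.017,-0.036,0.055],[0.017,-0.036,0.055]], dr=[[0,0,0],[0,0,0],[0,0,0],[0,0,0],[0,0,0],[0,0,0],[0,0,0],[0,0,0]])

```text
time_s: 24.25
eef_pos: [478.2, 64.9, 60.0]
eef_rot: [2.221, 2.219, 0.002]
force: [0.3, -0.3, -2.8]
finger_gap: 0.376
finger_force: 60.8
```

Run:
```python
from h import *
go(473.6,65.4,40,0)
```

```text
t24.2 pos [478.2  64.9  60. ] ydir -0.1 z [ 0.002 -0.    -1.   ] gap 0.376 ff 60.8 F [ 0.3 -0.3 -2.8] j6 -0.07
  slide [0.0005, -0.0046, 0.02] dr [ 0.12  0.01 -0.06] j6->~0.00
  slide [0.0005, -0.0046, 0.02] dr [ 2.0000e-02 -1.9000e-01  1.7994e+02] j6->~0.00
  tool axes in world x [ 0.001  1.    -0.   ] y [ 1.    -0.001  0.002]
```

>>> play_rows(grip=[1,1,1,1,1,1,1,1], slide=[[0.0005,-0.004,0],[0.0005,-0.004,0.007],[0.0005,-0.004,0.014],[0.0005,-0.004,0.014],[0.0005,-0.004,0.014],[0.0005,-0.004,0.014],[0.0005,-0.004,0.014],[0.0005,-0.004,0.014]], dr=[[0,0,0],[0,0,0],[0,0,0],[0,0,0],[0,0,0],[0,0,0],[0,0,0],[0,0,0]])

```text
time_s: 24.92
eef_pos: [473.3, 65.6, 45.1]
eef_rot: [2.222, 2.22, 0.001]
force: [0.9, -0.9, -3.2]
finger_gap: 0.377
finger_force: 60.8
```

Run:
```python
from h import *
go(473.6,65.4,40,0)
```

```text
t24.9 pos [473.3  65.6  45.1] ydir -0.0 z [ 0.001 -0.    -1.   ] gap 0.377 ff 60.8 F [ 0.9 -0.9 -3.2] j6 -0.07
  slide [-0.0002, 0.0003, 0.0051] dr [ 0.03  0.   -0.04] j6->~0.00
  slide [-0.0002, 0.0003, 0.0051] dr [ 0.0000e+00 -5.0000e-02  1.7996e+02] j6->~0.00
  tool axes in world x [ 0.001  1.    -0.   ] y [ 1.    -0.001  0.001]
```

>>> play_rows(grip=[1,1,1,1,1,1,1,1], slide=[[0,0,0.004],[0,0,0.008],[0,0,0.012],[0,0,0.015],[0,0,0.018],[0,0,0.018],[0,0,0.018],[0,0,0.018]], dr=[[0,0,0],[0,0,0],[0,0,0],[0,0,0],[0,0,0],[0,0,0],[0,0,0],[0,0,0]])

```text
time_s: 25.58
eef_pos: [473.0, 65.6, 26.8]
eef_rot: [-2.222, -2.22, 0.0]
force: [-0.5, -0.3, -2.8]
finger_gap: 0.378
finger_force: 60.8
```

Run:
```python
from h import *
st()
```

```text
t25.6 pos [473.   65.6  26.8] ydir -0.0 z [-0.  0. -1.] gap 0.378 ff 60.8 F [-0.5 -0.3 -2.8] j6 -0.07
```

No side force and it is entering freely. I'll lower it the rest of the way.

>>> play_rows(grip=[1,1,1,1,1,1,1,1], slide=[[0,0,0.004],[0,0,0.007],[0,0,0.009],[0,0,0.011],[0,0,0.012],[0,0,0.0125],[0,0,0.0125],[0,0,0.0125]], dr=[[0,0,0],[0,0,0],[0,0,0],[0,0,0],[0,0,0],[0,0,0],[0,0,0],[0,0,0]])

```text
time_s: 26.25
eef_pos: [473.1, 65.6, 15.5]
eef_rot: [-2.221, -2.22, 0.001]
force: [-4.6, -0.0, 4.9]
finger_gap: 0.382
finger_force: 61.7
```

Run:
```python
from h import *
st()
```

```text
t26.2 pos [473.1  65.6  15.5] ydir -0.0 z [-0.001 -0.    -1.   ] gap 0.382 ff 61.7 F [-4.6 -0.   4.9] j6 -0.07
```

>>> play_rows(grip=[0,-0.6,-1,-1,-1,-1,-1,-1], slide=[[0,0,0],[0,0,0],[0,0,-0.003],[0,0,-0.03],[-0.01,0,-0.06],[-0.04,0,-0.09],[-0.07,0,-0.09],[-0.07,0,-0.09]], dr=[[0,0,0],[0,0,0],[0,0,0],[0,0,0],[0,0,0],[0,0,0],[0,0,0],[0,0,0]])

```text
time_s: 26.92
eef_pos: [475.8, -8.4, 107.9]
eef_rot: [2.22, 2.212, 0.004]
force: [0.1, 0.2, 0.2]
finger_gap: 0.997
finger_force: 0.0
```

```bash
cat > look.py <<'E'
from h import *
s,_=st()
p=manip.get_image("top"); X=cloud(p)
for n,c in(("0",(472,68)),("m",(472,182.5)),("l",(471.5,297.5))):
    bush(X,c,80,n)
    E=near(X,c,58,44,52); d=np.hypot(E[:,0]-c[0],E[:,1]-c[1]); E=E[d>34]
    if len(E): e=E[:,:2].mean(0)-c; print("   ear",len(E),e,np.degrees(np.arctan2(e[1],e[0])).round(1))
E
python3 look.py
```

```text
t26.9 pos [475.8  -8.4 107.9] ydir -0.2 z [ 0.007 -0.003 -1.   ] gap 0.997 ff 0.0 F [0.1 0.2 0.2] j6 -0.23
0 few 0
   ear 4 [21.92499317 42.23683245] 62.6
m 73 79.1 [472.  182.5] 17.1 ear 162 63.1
   ear 69 [-2.83362697 36.46434332] 94.4
l 76 79.1 [471.4 296.9] 16.9 ear 117 -27.3
   ear 62 [ 41.43703144 -12.50216323] -16.8
```

```bash
cat > look.py <<'E'
from h import *
s,_=st()
def ears(n,cs):
    p=manip.get_image(n); X=cloud(p); im=p["image"].astype(int); Yl=(im[...,0]-im[...,2]>50)
    X=X.copy(); X[~Yl]=np.nan
    for k,c in cs:
        B=near(X,c,26,74,87); 
        if len(B)<20: print(k,"few"); continue
        cc,r=circ(B); E=near(X,cc,60,42,56); d=np.hypot(*(E[:,:2]-cc).T); E=E[(d>36)]
        if len(E): e=E[:,:2].mean(0)-cc; print(n,k,cc.round(1),round(r,1),"ear",len(E),np.hypot(*e).round(1),np.degrees(np.arctan2(e[1],e[0])).round(1))
ears("top",(("0",(472,68)),("m",(472,182.5)),("l",(471.5,297.5))))
ears("scene",(("0",(474,65)),("m",(474,180)),("l",(474,295))))
E
python3 look.py
```

```text
t27.0 pos [474.4  -6.5 106.2] ydir -0.2 z [ 0.004 -0.001 -1.   ] gap 1.002 ff 0.0 F [-0.1 -0.5 -1. ] j6 -0.22
0 few
top m [472.3 182.6] 17.2 ear 41 44.8 105.8
top l [471.5 297.1] 16.7 ear 48 45.1 -19.4
scene 0 [473.6  65. ] 18.6 ear 46 46.0 -2.5
scene m [472.4 178.6] 18.9 ear 34 45.7 100.7
scene l [472.8 292.3] 18.5 ear 42 45.4 -18.4
```

>>> play_rows(grip=[-1,-1,-1,-1,-1,-1,-1,-1], slide=[[0.04,0,0],[0.08,0,0],[0.12,0,0],[0.16,0,0],[0.1845,0,0],[0.1845,0,0.02],[0.1845,0,0.04],[0.1845,0,0.05]], dr=[[0,0,0],[0,0,0],[0,0,0],[0,0,0],[0,0,0],[0,0,0],[0,0,0],[0,0,0]])

```text
time_s: 27.73
eef_pos: [470.3, 181.6, 51.1]
eef_rot: [-2.216, -2.222, 0.007]
force: [-0.9, -0.7, -0.4]
finger_gap: 0.999
finger_force: 0.0
```

>>> play_rows(grip=[-1,-1,-1,-1,-1,-1,-1,-1], slide=[[0,0,0],[0,0,0],[0,0,0],[0,0,0],[0,0,0],[0,0,0],[0,0,0],[0,0,0]], dr=[[0,0,0],[0,0,0],[0,0,0],[0,0,0],[0,0,0],[0,0,0],[0,0,0],[0,0,0]])

```text
time_s: 28.4
eef_pos: [473.4, 180.0, 54.7]
eef_rot: [2.222, 2.22, 0.001]
force: [-0.7, 1.0, -0.6]
finger_gap: 0.998
finger_force: 0.0
```

Run:
```python
from h import *
go(473,179.9,14,0)
```

```text
t28.4 pos [473.4 180.   54.7] ydir -0.1 z [ 0.001  0.    -1.   ] gap 0.998 ff 0.0 F [-0.7  1.  -0.6] j6 0.16
  slide [-0.0001, -0.0004, 0.0407] dr [ 0.04 -0.01 -0.06] j6->~0.00
  slide [-0.0001, -0.0004, 0.0407] dr [-1.0000e-02 -6.0000e-02  1.7994e+02] j6->~0.00
  tool axes in world x [0.001 1.    0.   ] y [ 1.    -0.001  0.001]
```

>>> play_rows(grip=[-1,-1,-1,-1,-1,-1,-1,-1], slide=[[0,0,0.015],[0,0,0.03],[0,0,0.0405],[0,0,0.0405],[0,0,0.0405],[0,0,0.0405],[0,0,0.0405],[0,0,0.0405]], dr=[[0,0,0],[0,0,0],[0,0,0],[0,0,0],[0,0,0],[0,0,0],[0,0,0],[0,0,0]])

```text
time_s: 29.07
eef_pos: [473.9, 180.2, 14.7]
eef_rot: [2.222, 2.22, 0.002]
force: [-1.1, 0.3, 0.8]
finger_gap: 1.005
finger_force: 0.0
```

>>> play_rows(grip=[0,0.3,1,1,1,1,1,1], slide=[[0,0,0],[0,0,0],[0,0,0],[0,0,0],[0,0,0],[0,0,0],[0,0,0],[0,0,0]], dr=[[0,0,0],[0,0,0],[0,0,0],[0,0,0],[0,0,0],[0,0,0],[0,0,0],[0,0,0]])

```text
time_s: 29.73
eef_pos: [473.7, 180.1, 14.2]
eef_rot: [2.222, 2.22, 0.001]
force: [0.1, 1.3, 3.7]
finger_gap: 0.383
finger_force: 60.2
```

>>> play_rows(grip=[1,1,1,1,1,1,1,1], slide=[[0,0,0],[0,0,0],[0,0,0],[0,0,0],[0,0,0],[0,0,0],[0,0,0],[0,0,0]], dr=[[0,0,3],[0,0,7],[0,0,12],[0,0,18],[0,0,24],[0,0,30],[0,0,36],[0,0,36]])

```text
time_s: 30.4
eef_pos: [473.5, 180.3, 14.2]
eef_rot: [2.801, 1.423, 0.001]
force: [-0.1, 0.8, 2.6]
finger_gap: 0.376
finger_force: 60.2
```

Run:
```python
from h import *
st()
```

```text
t30.4 pos [473.5 180.3  14.2] ydir -36.1 z [ 0.001  0.    -1.   ] gap 0.376 ff 60.2 F [-0.1  0.8  2.6] j6 0.79
```

Turning freely, with no side forces. I'll turn the remaining 69°.

>>> play_rows(grip=[1,1,1,1,1,1,1,1], slide=[[0,0,0],[0,0,0],[0,0,0],[0,0,0],[0,0,0],[0,0,0],[0,0,0],[0,0,0]], dr=[[0,0,6],[0,0,12],[0,0,18],[0,0,24],[0,0,30],[0,0,36],[0,0,42],[0,0,45]])

```text
time_s: 31.07
eef_pos: [473.7, 180.2, 14.2]
eef_rot: [3.132, 0.244, 0.002]
force: [0.8, 0.9, 3.0]
finger_gap: 0.38
finger_force: 60.2
```

>>> play_rows(grip=[1,1,1,1,1,1,1,1], slide=[[0,0,0],[0,0,0],[0,0,0],[0,0,0],[0,0,0],[0,0,0],[0,0,0],[0,0,0]], dr=[[0,0,6],[0,0,12],[0,0,18],[0,0,24],[0,0,24],[0,0,24],[0,0,24],[0,0,24]])

```text
time_s: 31.73
eef_pos: [473.6, 180.0, 14.2]
eef_rot: [3.115, -0.407, 0.001]
force: [0.4, -0.4, 4.7]
finger_gap: 0.383
finger_force: 60.3
```

```bash
cat > ear.py <<'E'
# ear angle of a gripped/free bush from the scene camera, by comparing yellow ear pixels with the ear drawn at each angle
from h import *
import sys
def fit(n,c,off=(0,0,0),zt=48,r=None):
    p=manip.get_image(n); im=p["image"].astype(int); Y=(im[...,0]-im[...,2]>50)
    best=[]
    for a in np.arange(-30,30.1,0.5):
        t=np.radians(a); u=np.array([np.cos(t),np.sin(t)]); v=np.array([-u[1],u[0]])
        M=np.zeros((420,560),np.uint8)
        S=[(33,-12),(54,-12),(54,12),(33,12)]
        q=[px(p,[*(np.array(c)+s*u+w_*v),zt]) for s,w_ in S]
        big=np.zeros((420*8,560*8),np.uint8); cv2.fillPoly(big,[np.round((np.array(q)+.5)*8).astype(np.int32)],255)
        M=cv2.resize(big,(560,420),interpolation=cv2.INTER_AREA)/255.
        reg=M>0
        best.append((Y*M).sum()/M.sum()-0)
    return np.arange(-30,30.1,.5),np.array(best)
if __name__=="__main__":
    st()
    for n,o in(("scene",(.3,-.4)),("top",(-1.8,3.0))):
        for k,c in eval(sys.argv[1]):
            a,b=fit(n,np.array(c)+o); g=b>b.max()-0.04
            print(n,k,"ear angle",a[g].mean().round(1),"score",b.max().round(2),"span",a[g].min(),a[g].max())
E
python3 ear.py '[("0",(473.1,65.6)),("m",(473.5,180)),("l",(473,294.4))]'
```

```text
t31.7 pos [473.6 180.   14.2] ydir -104.9 z [ 0.001 -0.    -1.   ] gap 0.383 ff 60.3 F [ 0.4 -0.4  4.7] j6 1.99
scene 0 ear angle -2.0 score 0.99 span -5.0 1.0
scene m ear angle -1.5 score 1.0 span -4.5 1.5
scene l ear angle -18.2 score 0.99 span -20.5 -16.0
top 0 ear angle -2.0 score 0.82 span -3.5 -0.5
top m ear angle 0.0 score 0.0 span -30.0 30.0
top l ear angle 0.0 score 0.0 span -30.0 30.0
```

Run:
```python
from h import *
for n in("top","scene"):
    p=manip.get_image(n); X=cloud(p)
    with np.errstate(invalid='ignore'): m=(X[...,2]>36)&(X[...,2]<45)&(X[...,0]>440)&(X[...,0]<560)&(X[...,1]>20)&(X[...,1]<335)
    P=X[m]; 
    for f,nm in((np.max,"far"),(np.min,"near")):
        ys=np.arange(40,320,6); L=[]
        for y in ys:
            q=P[abs(P[:,1]-y)<3]
            if len(q)>3: L.append((y,f(q[:,0])))
        L=np.array(L); 
        for _ in range(4):
            c=np.polyfit(L[:,0],L[:,1],1); r=L[:,1]-np.polyval(c,L[:,0]); L=L[abs(r)<max(1.5,1.5*r.std())]
        print(n,nm,len(L),"yaw",np.degrees(-np.arctan(c[0])).round(2),"x@y180",np.polyval(c,180).round(1),r.std().round(2))
    print("y ext",np.percentile(P[:,1],[0.3,99.7]))
```

```text
top far 20 yaw -1.1 x@y180 538.8 0.68
top near 19 yaw 0.82 x@y180 440.0 0.15
y ext [ 33.31018897 332.78690249]
scene far 39 yaw 0.07 x@y180 539.5 0.76
scene near 26 yaw -4.13 x@y180 450.0 12.12
y ext [ 29.49289229 330.09210265]
```

>>> play_rows(grip=[0,-0.6,-1,-1,-1,-1,-1,-1], slide=[[0,0,0],[0,0,0],[0,0,-0.003],[0,0,-0.03],[0,0,-0.06],[-0.01,-0.037,-0.07],[-0.02,-0.074,-0.07],[-0.03,-0.11,-0.07]], dr=[[0,0,0],[0,0,0],[0,0,0],[0,0,0],[0,0,0],[0,0,0],[0,0,0],[0,0,0]])

```text
time_s: 32.8
eef_pos: [473.3, 295.5, 85.3]
eef_rot: [-3.113, 0.414, -0.003]
force: [0.9, 0.1, -0.4]
finger_gap: 1.0
finger_force: 0.0
```

>>> play_rows(grip=[-1,-1,-1,-1,-1,-1,-1,-1], slide=[[0,0,0],[0,0,0],[0,0,0.01],[0,0,0.03],[0,0,0.03],[0,0,0.03],[0,0,0.03],[0,0,0.03]], dr=[[0,0,0],[0,0,0],[0,0,0],[0,0,0],[0,0,0],[0,0,0],[0,0,0],[0,0,0]])

```text
time_s: 33.47
eef_pos: [473.4, 293.7, 54.5]
eef_rot: [-3.114, 0.413, -0.002]
force: [0.2, -0.4, 0.8]
finger_gap: 0.996
finger_force: 0.0
```

```bash
python3 - <<'E'
from h import *
go(473,294.4,14,-105)
E
python3 look.py
```

```text
t33.5 pos [473.4 293.7  54.5] ydir -105.1 z [ 0.001  0.    -1.   ] gap 0.996 ff 0.0 F [ 0.2 -0.4  0.8] j6 2.21
  slide [-0.0006, -0.0005, 0.0405] dr [-0.04 -0.05 -0.11] j6->~0.00
  slide [-0.0006, -0.0005, 0.0405] dr [-8.0000e-02  6.0000e-02  1.7989e+02] j6->~0.00
  tool axes in world x [ 0.965 -0.261  0.001] y [-0.261 -0.965 -0.001]
t33.5 pos [473.4 293.7  54.5] ydir -105.1 z [ 0.001  0.    -1.   ] gap 0.996 ff 0.0 F [ 0.2 -0.4  0.8] j6 2.21
top 0 [471.2  67.8] 16.8 ear 41 45.1 -3.3
top m [471.8 182.2] 17.4 ear 42 45.2 -2.6
l few
scene 0 [474.   63.1] 17.6 ear 44 46.0 0.3
scene m [476.9 179.1] 18.4 ear 32 46.1 -3.4
scene l [473.1 292.2] 17.9 ear 37 45.4 -16.8
```

>>> play_rows(grip=[-1,-1,-1,-1,-1,-1,-1,-1], slide=[[0,-0.0005,0.015],[0,-0.0005,0.03],[0,-0.0005,0.0405],[0,-0.0005,0.0405],[0,-0.0005,0.0405],[0,-0.0005,0.0405],[0,-0.0005,0.0405],[0,-0.0005,0.0405]], dr=[[0,0,0],[0,0,0],[0,0,0],[0,0,0],[0,0,0],[0,0,0],[0,0,0],[0,0,0]])

```text
time_s: 34.23
eef_pos: [473.6, 294.9, 14.3]
eef_rot: [-3.114, 0.411, -0.003]
force: [-0.3, 0.9, -0.5]
finger_gap: 1.0
finger_force: 0.0
```

>>> play_rows(grip=[0,0.3,1,1,1,1,1,1], slide=[[0,0,0],[0,0,0],[0,0,0],[0,0,0],[0,0,0],[0,0,0],[0,0,0],[0,0,0]], dr=[[0,0,0],[0,0,0],[0,0,0],[0,0,0],[0,0,0],[0,0,0],[0,0,0],[0,0,0]])

```text
time_s: 34.9
eef_pos: [473.2, 294.8, 13.8]
eef_rot: [-3.114, 0.411, -0.001]
force: [-0.1, 0.2, 2.7]
finger_gap: 0.377
finger_force: 60.0
```

>>> play_rows(grip=[1,1,1,1,1,1,1,1], slide=[[0,0,0],[0,0,0],[0,0,0],[0,0,0],[0,0,0],[0,0,0],[0,0,0],[0,0,0]], dr=[[0,0,-4],[0,0,-9],[0,0,-14],[0,0,-18],[0,0,-20],[0,0,-20],[0,0,-20],[0,0,-20]])

```text
time_s: 35.57
eef_pos: [473.3, 294.7, 13.8]
eef_rot: [-3.139, -0.135, -0.002]
force: [-0.8, -0.1, 4.4]
finger_gap: 0.38
finger_force: 60.2
```

```bash
python3 look.py
```

```text
t35.6 pos [473.3 294.7  13.8] ydir -85.1 z [ 0.001  0.    -1.   ] gap 0.380 ff 60.2 F [-0.8 -0.1  4.4] j6 1.86
top 0 [471.8  67.9] 17.0 ear 40 46.2 -1.3
top m [471.7 182.4] 17.6 ear 46 44.6 -1.1
l few
scene 0 [474.2  64. ] 18.1 ear 40 46.5 -1.0
scene m [474.2 177. ] 18.1 ear 39 46.8 -0.6
scene l [472.3 292.6] 18.0 ear 44 46.2 1.1
```

>>> play_rows(grip=[0,-0.6,-0.6,-0.6,-0.6,-0.6,-0.6,-0.6], slide=[[0,0,0],[0,0,0],[0,0,-0.003],[0,0,-0.03],[0,0,-0.07],[0,0.01,-0.1],[0,0.05,-0.1],[0,0.09,-0.1]], dr=[[0,0,0],[0,0,0],[0,0,0],[0,0,0],[0,0,0],[0,0,0],[0,0,0],[0,0,0]])

```text
time_s: 36.33
eef_pos: [482.3, 205.4, 116.4]
eef_rot: [-3.137, -0.141, -0.009]
force: [0.1, -0.6, -1.2]
finger_gap: 0.801
finger_force: 0.0
```

>>> play_rows(grip=[0.2,0.2,0.2,0.2,0.2,0.2,0.2,0.2], slide=[[0,0.04,0],[-0.001,0.08,0],[-0.002,0.12,0],[-0.003,0.16,0],[-0.004,0.2,0],[-0.004,0.24,0],[-0.004,0.28,0],[-0.004,0.297,0]], dr=[[0,0,2],[0,0,4],[0,0,6],[0,0,8],[0,0,9],[0,0,9],[0,0,9],[0,0,9]])

```text
time_s: 37.0
eef_pos: [502.3, -95.5, 113.4]
eef_rot: [3.138, -0.116, 0.001]
force: [0.3, 0.2, 0.1]
finger_gap: 0.4
finger_force: 0.0
```

>>> play_rows(grip=[0.2,0.2,0.2,0.2,0.2,0.2,0.2,0.2], slide=[[0,0,0],[0,0,0.02],[0,0,0.04],[0,0,0.06],[0,0,0.06],[0,0,0.06],[0,0,0.06],[0,0,0.06]], dr=[[0,0,0],[0,0,0],[0,0,0],[0,0,0],[0,0,0],[0,0,0],[0,0,0],[0,0,0]])

```text
time_s: 37.67
eef_pos: [503.4, -91.2, 54.9]
eef_rot: [3.139, -0.11, 0.004]
force: [0.4, 0.3, -0.2]
finger_gap: 0.398
finger_force: 0.0
```

```bash
cat > pins.py <<'E'
from h import *
for n,b in(("top",(1.8,-3.1)),("scene",(-1.8,1.3))):
    p=manip.get_image(n); X=cloud(p); P=near(X,(495,-175),130,58,68)
    k=hc.fcluster(hc.linkage(P),12,'distance')
    for i in set(k):
        Q=P[k==i]
        if len(Q)>8: print(n,len(Q),"robot est",(Q.mean(0)[:2]+b).round(1))
E
python3 - <<'E'
from h import *
go(503,-90.9,0,-94)
E
python3 pins.py; python3 look.py
```

```text
t37.7 pos [503.4 -91.2  54.9] ydir -94.0 z [ 0.002 -0.001 -1.   ] gap 0.398 ff 0.0 F [ 0.4  0.3 -0.2] j6 1.26
  slide [-0.0006, -0.0003, 0.0549] dr [ 0.04 -0.14 -0.01] j6->~0.00
  slide [-0.0006, -0.0003, 0.0549] dr [-2.2000e-01 -6.0000e-02  1.7999e+02] j6->~0.00
  tool axes in world x [ 0.998 -0.07   0.002] y [-0.07  -0.998  0.001]
top 31 robot est [ 489.9 -266.1]
top 31 robot est [ 492.3 -221.5]
scene 25 robot est [ 496.1 -178.8]
scene 24 robot est [ 492.  -222.1]
scene 23 robot est [ 490.4 -265.5]
scene 24 robot est [ 499.3 -134.3]
scene 25 robot est [501.9 -90.6]
t37.8 pos [503.4 -91.4  54.8] ydir -94.0 z [ 0.003 -0.001 -1.   ] gap 0.402 ff 0.0 F [0.2 0.4 0.9] j6 1.26
top 0 [471.8  67.7] 17.1 ear 38 45.6 -2.9
top m [472.  182.4] 17.4 ear 38 45.5 -3.5
top l [471.3 296.1] 17.1 ear 48 46.2 0.2
scene 0 [474.3  64.4] 17.8 ear 40 47.2 -1.1
scene m [476.6 179.8] 19.8 ear 33 46.3 -3.4
scene l [473.8 293.9] 19.2 ear 38 46.9 -2.1
```

>>> play_rows(grip=[0.2,0.2,0.2,0.2,0.2,0.2,0.2,0.2], slide=[[-0.001,0,0.015],[-0.001,0,0.03],[-0.001,0,0.045],[-0.001,0,0.0535],[-0.001,0,0.0535],[-0.001,0,0.0535],[-0.001,0,0.0535],[-0.001,0,0.0535]], dr=[[0,0,0],[0,0,0],[0,0,0],[0,0,0],[0,0,0],[0,0,0],[0,0,0],[0,0,0]])

```text
time_s: 38.53
eef_pos: [502.0, -91.5, 0.8]
eef_rot: [3.139, -0.111, 0.002]
force: [-0.1, -0.5, 0.5]
finger_gap: 0.402
finger_force: 0.0
```

>>> play_rows(grip=[0.4,0.6,1,1,1,1,1,1], slide=[[0,0,0],[0,0,0],[0,0,0],[0,0,0],[0,0,0],[0,0,0],[0,0,0],[0,0,0]], dr=[[0,0,0],[0,0,0],[0,0,0],[0,0,0],[0,0,0],[0,0,0],[0,0,0],[0,0,0]])

```text
time_s: 39.2
eef_pos: [501.7, -91.4, 0.5]
eef_rot: [3.139, -0.111, 0.001]
force: [-0.8, -0.6, 5.3]
finger_gap: 0.163
finger_force: 58.5
```

Run:
```python
from h import *
go(515.2,65.5,115,-90)
```

```text
t39.2 pos [ 5.017e+02 -9.140e+01  5.000e-01] ydir -94.0 z [ 0.001 -0.    -1.   ] gap 0.163 ff 58.5 F [-0.8 -0.6  5.3] j6 1.26
  slide [0.0024, -0.1574, -0.1145] dr [ 0.01 -0.04 -4.04] j6->~0.00
  slide [0.0024, -0.1574, -0.1145] dr [-6.0000e-02 -2.0000e-02  1.7596e+02] j6->~0.00
  tool axes in world x [ 0.998 -0.07   0.001] y [-0.07  -0.998  0.   ]
```

>>> play_rows(grip=[1,1,1,1,1,1,1,1], slide=[[0,0,-0.015],[0,0,-0.045],[0,0,-0.08],[0,-0.02,-0.1],[0.001,-0.055,-0.1],[0.002,-0.09,-0.1],[0.0025,-0.125,-0.1],[0.0025,-0.157,-0.1]], dr=[[0,0,0],[0,0,0],[0,0,0],[0,0,-1],[0,0,-2],[0,0,-3],[0,0,-4],[0,0,-4]])

```text
time_s: 39.87
eef_pos: [514.5, 66.9, 99.5]
eef_rot: [-3.141, 0.001, 0.0]
force: [0.1, 1.1, -1.0]
finger_gap: 0.162
finger_force: 58.7
```

>>> play_rows(grip=[1,1,1,1,1,1,1,1], slide=[[0,0,0],[0,0,0.015],[0,0,0.03],[0,0,0.045],[0,0,0.045],[0,0,0.045],[0,0,0.045],[0,0,0.045]], dr=[[0,0,0],[0,0,0],[0,0,0],[0,0,0],[0,0,0],[0,0,0],[0,0,0],[0,0,0]])

```text
time_s: 40.53
eef_pos: [515.8, 64.9, 55.9]
eef_rot: [3.141, -0.002, 0.003]
force: [-0.8, -0.5, 0.3]
finger_gap: 0.163
finger_force: 58.8
```

Run:
```python
from h import *
go(515.2,65.5,45,-90)
p=manip.get_image("scene"); save(p,"s9.png",(155,225,240,330),8)
X=cloud(p); im=p["image"].astype(int); X=X.copy(); X[(im[...,0]-im[...,2]>45)]=np.nan
P=near(X,(517,64),14,58,84); print(len(P)); 
for z in range(58,90,4):
    q=P[(P[:,2]>=z)&(P[:,2]<z+4)]
    if len(q): print(z,len(q),q.mean(0).round(1))
```

```text
t40.5 pos [515.8  64.9  55.9] ydir -90.1 z [ 0.002 -0.    -1.   ] gap 0.163 ff 58.8 F [-0.8 -0.5  0.3] j6 1.50
  slide [-0.0006, -0.0006, 0.0109] dr [ 0.01 -0.11 -0.06] j6->~0.00
  slide [-0.0006, -0.0006, 0.0109] dr [-1.8000e-01 -2.0000e-02  1.7994e+02] j6->~0.00
  tool axes in world x [ 1.    -0.001  0.002] y [-0.001 -1.     0.   ]
10
70 3 [518.5  62.3  72.8]
74 2 [520.7  62.3  76.9]
78 4 [519.4  63.6  80.2]
82 1 [518.7  63.1  82.7]
```

View pics/s9.png

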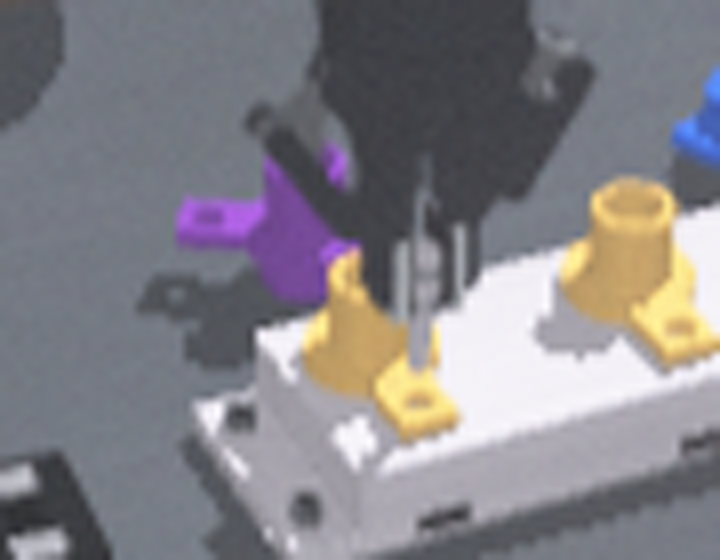

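>>> play_rows(grip=[1,1,1,1,1,1,1,1], slide=[[0,0,0.004],[0,0,0.008],[0,0,0.012],[0,0,0.016],[0,0,0.02],[0,0,0.024],[0,0,0.027],[0,0,0.029]], dr=[[0,0,0],[0,0,0],[0,0,0],[0,0,0],[0,0,0],[0,0,0],[0,0,0],[0,0,0]])

```text
time_s: 41.25
eef_pos: [514.5, 65.2, 25.1]
eef_rot: [-3.142, 0.001, 0.001]
force: [0.6, -0.9, -1.5]
finger_gap: 0.163
finger_force: 58.8
```

Run:
```python
from h import *
st()
```

```text
t41.2 pos [514.5  65.2  25.1] ydir -90.0 z [-0.001  0.    -1.   ] gap 0.163 ff 58.8 F [ 0.6 -0.9 -1.5] j6 1.50
```

>>> play_rows(grip=[1,1,1,1,1,1,1,1], slide=[[0,0,0.003],[0,0,0.006],[0,0,0.009],[0,0,0.012],[0,0,0.0135],[0,0,0.0145],[0,0,0.0145],[0,0,0.0145]], dr=[[0,0,0],[0,0,0],[0,0,0],[0,0,0],[0,0,0],[0,0,0],[0,0,0],[0,0,0]])

```text
time_s: 41.92
eef_pos: [514.8, 65.2, 12.5]
eef_rot: [3.141, -0.001, -0.002]
force: [-4.3, 0.2, 6.4]
finger_gap: 0.166
finger_force: 59.6
```

Run:
```python
from h import *
st()
```

```text
t41.9 pos [514.8  65.2  12.5] ydir -90.0 z [-0.001 -0.    -1.   ] gap 0.166 ff 59.6 F [-4.3  0.2  6.4] j6 1.50
```

>>> play_rows(grip=[0.5,0.2,0.2,0.2,0.2,0.2,0.2,0.2], slide=[[0,0,0],[0,0,0],[0,0,-0.003],[0,0,-0.03],[0,0,-0.07],[-0.001,0.02,-0.1],[-0.004,0.05,-0.1],[-0.007,0.09,-0.1]], dr=[[0,0,0],[0,0,0],[0,0,0],[0,0,0],[0,0,0],[0,0,0],[0,0,1],[0,0,2]])

```text
time_s: 42.58
eef_pos: [509.9, -24.7, 114.7]
eef_rot: [3.14, -0.051, 0.01]
force: [0.7, -0.3, -0.5]
finger_gap: 0.399
finger_force: 0.0
```

>>> play_rows(grip=[0.2,0.2,0.2,0.2,0.2,0.2,0.2,0.2], slide=[[-0.007,0.04,0],[-0.01,0.08,0],[-0.013,0.11,0],[-0.013,0.11,0.02],[-0.013,0.11,0.04],[-0.013,0.11,0.06],[-0.013,0.11,0.06],[-0.013,0.11,0.06]], dr=[[0,0,1],[0,0,2],[0,0,2],[0,0,2],[0,0,2],[0,0,2],[0,0,2],[0,0,2]])

```text
time_s: 43.25
eef_pos: [489.9, -133.8, 50.3]
eef_rot: [-3.138, 0.111, 0.004]
force: [0.1, 0.5, 0.6]
finger_gap: 0.401
finger_force: 0.0
```

```bash
cat > pinfix.py <<'E'
from h import *
p=manip.get_image("scene"); X=cloud(p).copy(); im=p["image"].astype(int); X[(im[...,0]-im[...,2]>45)]=np.nan
for y in(65.3,180.2,294.9):
    P=near(X,(517,y-1.5),14,55,90); print("pin at y",y,len(P),P.mean(0).round(1) if len(P) else "", "top z",np.percentile(P[:,2],90).round(1) if len(P) else "")
E
python3 - <<'E'
from h import *
go(499,-134.9,0.5,-94)
E
python3 pinfix.py; python3 pins.py; python3 look.py
```

```text
t43.2 pos [ 489.9 -133.8   50.3] ydir -94.1 z [-0.003  0.001 -1.   ] gap 0.401 ff 0.0 F [0.1 0.5 0.6] j6 1.17
  slide [0.0093, 0.0005, 0.0498] dr [-0.07  0.16 -0.05] j6->~0.00
  slide [0.0093, 0.0005, 0.0498] dr [2.6000e-01 1.1000e-01 1.7995e+02] j6->~0.00
  tool axes in world x [ 0.997 -0.071 -0.003] y [-0.071 -0.998 -0.001]
pin at y 65.3 44 [519.   63.2  70.5] top z 79.4
pin at y 180.2 0  top z 
pin at y 294.9 0  top z 
top 29 robot est [ 489.8 -266.7]
scene 29 robot est [ 498.3 -133.3]
scene 23 robot est [ 490.  -265.9]
scene 23 robot est [ 492.3 -221.8]
scene 22 robot est [ 496.9 -178.8]
t43.4 pos [ 492.1 -134.7   52.9] ydir -94.0 z [ 0.002 -0.001 -1.   ] gap 0.398 ff 0.0 F [-0.1 -0.8  0.2] j6 1.17
top 0 [471.7  68.1] 16.9 ear 17 42.3 -5.4
top m [472.7 182.2] 17.3 ear 38 45.2 -2.9
top l [471.9 296.4] 17.2 ear 46 45.9 0.4
scene 0 [472.7  64.2] 18.2 ear 30 49.3 -3.0
scene m [473.7 179.3] 17.9 ear 38 47.5 -3.0
scene l [474.4 293. ] 19.3 ear 38 44.7 2.3
```

>>> play_rows(grip=[0.2,0.2,0.2,0.2,0.2,0.2,0.2,0.2], slide=[[0.006,0,0],[0.006,0,0],[0.006,0,0],[0.006,0,0],[0.006,0,0],[0.006,0,0],[0.006,0,0],[0.006,0,0]], dr=[[0,0,0],[0,0,0],[0,0,0],[0,0,0],[0,0,0],[0,0,0],[0,0,0],[0,0,0]])

```text
time_s: 44.17
eef_pos: [496.8, -134.7, 51.3]
eef_rot: [-3.14, 0.111, 0.0]
force: [-0.4, -0.3, -0.0]
finger_gap: 0.399
finger_force: 0.0
```

Run:
```python
from h import *
go(498.8,-134.7,0.5,-94)
```

```text
t44.2 pos [ 496.8 -134.7   51.3] ydir -94.0 z [-0.  0. -1.] gap 0.399 ff 0.0 F [-0.4 -0.3 -0. ] j6 1.18
  slide [0.002, -0.0001, 0.0508] dr [-0.    0.01 -0.05] j6->~0.00
  slide [0.002, -0.0001, 0.0508] dr [1.0000e-02 0.0000e+00 1.7995e+02] j6->~0.00
  tool axes in world x [ 0.998 -0.071 -0.   ] y [-0.071 -0.998 -0.   ]
```

>>> play_rows(grip=[0.2,0.2,0.2,0.2,0.2,0.2,0.2,0.2], slide=[[0.002,0,0.012],[0.002,0,0.027],[0.002,0,0.042],[0.002,0,0.0505],[0.002,0,0.0505],[0.002,0,0.0505],[0.002,0,0.0505],[0.002,0,0.0505]], dr=[[0,0,0],[0,0,0],[0,0,0],[0,0,0],[0,0,0],[0,0,0],[0,0,0],[0,0,0]])

```text
time_s: 44.83
eef_pos: [499.2, -135.0, 1.2]
eef_rot: [3.139, -0.111, 0.001]
force: [0.4, 0.5, -0.4]
finger_gap: 0.399
finger_force: 0.0
```

>>> play_rows(grip=[0.4,0.6,1,1,1,1,1,1], slide=[[0,0,0],[0,0,0],[0,0,0],[0,0,0],[0,0,0],[0,0,0],[0,0,0],[0,0,0]], dr=[[0,0,0],[0,0,0],[0,0,0],[0,0,0],[0,0,0],[0,0,0],[0,0,0],[0,0,0]])

```text
time_s: 45.5
eef_pos: [499.2, -135.0, 1.4]
eef_rot: [3.139, -0.111, 0.001]
force: [-0.3, 0.6, 6.3]
finger_gap: 0.16
finger_force: 58.5
```

Run:
```python
from h import *
go(515.2,180.0,100,-90)
```

```text
t45.5 pos [ 499.2 -135.     1.4] ydir -94.0 z [ 0.001 -0.    -1.   ] gap 0.160 ff 58.5 F [-0.3  0.6  6.3] j6 1.18
  slide [-0.0062, -0.3153, -0.0987] dr [ 0.01 -0.03 -4.05] j6->~0.00
  slide [-0.0062, -0.3153, -0.0987] dr [-5.0000e-02 -2.0000e-02  1.7595e+02] j6->~0.00
  tool axes in world x [ 0.998 -0.071  0.001] y [-0.071 -0.998  0.   ]
```

>>> play_rows(grip=[1,1,1,1,1,1,1,1], slide=[[0,0,-0.015],[0,0,-0.045],[0,0,-0.08],[0,-0.02,-0.1],[-0.001,-0.055,-0.1],[-0.002,-0.093,-0.1],[-0.003,-0.131,-0.1],[-0.004,-0.17,-0.1]], dr=[[0,0,0],[0,0,0],[0,0,0],[0,0,-1],[0,0,-2],[0,0,-3],[0,0,-4],[0,0,-4]])

```text
time_s: 46.17
eef_pos: [506.3, 36.4, 100.3]
eef_rot: [3.142, -0.002, -0.0]
force: [0.6, -0.5, -0.7]
finger_gap: 0.163
finger_force: 58.7
```

Run:
```python
from h import *
go(515.2,180.0,57,-90)
```

```text
t46.2 pos [506.3  36.4 100.3] ydir -90.1 z [-0. -0. -1.] gap 0.163 ff 58.7 F [ 0.6 -0.5 -0.7] j6 1.44
  slide [0.0087, -0.1436, 0.0433] dr [ 0.    0.01 -0.07] j6->~0.00
  slide [0.0087, -0.1436, 0.0433] dr [ 2.0000e-02 -0.0000e+00  1.7993e+02] j6->~0.00
  tool axes in world x [ 1.    -0.001 -0.   ] y [-0.001 -1.     0.   ]
```

>>> play_rows(grip=[1,1,1,1,1,1,1,1], slide=[[0.002,-0.038,0],[0.004,-0.076,0],[0.006,-0.114,0],[0.008,-0.145,0],[0.008,-0.145,0.02],[0.008,-0.145,0.043],[0.008,-0.145,0.043],[0.008,-0.145,0.043]], dr=[[0,0,0],[0,0,0],[0,0,0],[0,0,0],[0,0,0],[0,0,0],[0,0,0],[0,0,0]])

```text
time_s: 46.83
eef_pos: [513.0, 179.8, 55.8]
eef_rot: [3.141, -0.001, -0.008]
force: [-1.0, -0.5, -1.4]
finger_gap: 0.164
finger_force: 58.7
```

>>> play_rows(grip=[1,1,1,1,1,1,1,1], slide=[[0,0,0],[0,0,0],[0,0,0],[0,0,0],[0,0,0],[0,0,0],[0,0,0],[0,0,0]], dr=[[0,0,0],[0,0,0],[0,0,0],[0,0,0],[0,0,0],[0,0,0],[0,0,0],[0,0,0]])

```text
time_s: 47.5
eef_pos: [515.0, 180.0, 57.9]
eef_rot: [-3.142, 0.001, -0.0]
force: [0.5, -0.1, 0.8]
finger_gap: 0.161
finger_force: 58.7
```

```bash
cat > tip.py <<'E'
# lowest grey pixels of the held pin against the yellow ear below, scene camera; and expected pixel of hole
from h import *
import sys
y=float(sys.argv[1]); s,_=st(); p=manip.get_image("scene"); X=cloud(p); im=p["image"].astype(int); Yl=im[...,0]-im[...,2]>45
c=px(p,(515.5,y-.4,48)); print("index px expected",c)
z=s["eef_pos"][2]+35-28; print("tip px expected",px(p,[s["eef_pos"][0],s["eef_pos"][1],z]))
for r in range(int(c[1])-10,int(c[1])+5): print(r,"".join("Y" if Yl[r,k] else ("#" if im[r,k].sum()<200 else ("+" if im[r,k].sum()<420 else ".")) for k in range(int(c[0])-12,int(c[0])+13)))
E
python3 - <<'E'
from h import *
go(515.2,180.0,57,-90)
E
python3 tip.py 180.1
```

```text
t47.5 pos [515.  180.   57.9] ydir -90.0 z [ 0.  0. -1.] gap 0.161 ff 58.7 F [ 0.5 -0.1  0.8] j6 1.72
  slide [0.0002, -0.0, 0.0009] dr [-0.   -0.01 -0.05] j6->~0.00
  slide [0.0002, -0.0, 0.0009] dr [-1.0000e-02  0.0000e+00  1.7995e+02] j6->~0.00
  tool axes in world x [ 1.    -0.001  0.   ] y [-0.001 -1.    -0.   ]
t47.5 pos [515.  180.   57.9] ydir -90.0 z [ 0.  0. -1.] gap 0.161 ff 58.7 F [ 0.5 -0.1  0.8] j6 1.72
index px expected [324.7 196.1]
tip px expected [325.1 191.6]
186 YYYYYYYYYYYY.............
187 YYYYYYYYYYYY.............
188 YYYYYYYYYYYY.............
189 YYYYYYYYYYYY.............
190 YYYYYYYYYYYY.............
191 YYYYYYYYYYYYY.Y..........
192 YYYYYYYYYYYYYYY..........
193 YYYYYYYYYYYYYYY..........
194 ..YYYYYYYYYYYYYY.........
195 .....YYYYYYYYYYYY........
196 .......YYYYYYYYYY........
197 ........YYYYYYYYYY.......
198 .........YYYYYYYYY.......
199 ..........YYYYYYY........
200 ...........YY............
```

>>> play_rows(grip=[1,1,1,1,1,1,1,1], slide=[[0,0,0.005],[0,0,0.01],[0,0,0.014],[0,0,0.018],[0,0,0.021],[0,0,0.024],[0,0,0.028],[0,0,0.03]], dr=[[0,0,0],[0,0,0],[0,0,0],[0,0,0],[0,0,0],[0,0,0],[0,0,0],[0,0,0]])

```text
time_s: 48.22
eef_pos: [514.7, 180.0, 27.2]
eef_rot: [3.141, -0.001, -0.001]
force: [0.2, -0.2, 0.1]
finger_gap: 0.159
finger_force: 58.7
```

Run:
```python
from h import *
st()
```

```text
t48.2 pos [514.7 180.   27.2] ydir -90.0 z [-0.001 -0.    -1.   ] gap 0.159 ff 58.7 F [ 0.2 -0.2  0.1] j6 1.72
```

Tip is through the ear and in the index hole. I'll push it home to r≈13.

>>> play_rows(grip=[1,1,1,1,1,1,1,1], slide=[[0,0,0.003],[0,0,0.006],[0,0,0.009],[0,0,0.012],[0,0,0.0145],[0,0,0.0155],[0,0,0.0155],[0,0,0.0155]], dr=[[0,0,0],[0,0,0],[0,0,0],[0,0,0],[0,0,0],[0,0,0],[0,0,0],[0,0,0]])

```text
time_s: 48.88
eef_pos: [515.0, 180.0, 13.4]
eef_rot: [3.141, -0.001, -0.001]
force: [-2.4, -0.9, 5.9]
finger_gap: 0.16
finger_force: 59.8
```

Run:
```python
from h import *
st()
```

```text
t48.9 pos [515.  180.   13.4] ydir -90.0 z [-0.001 -0.    -1.   ] gap 0.160 ff 59.8 F [-2.4 -0.9  5.9] j6 1.72
```

>>> play_rows(grip=[0.5,0.2,0.2,0.2,0.2,0.2,0.2,0.2], slide=[[0,0,0],[0,0,0],[0,0,-0.003],[0,0,-0.03],[0,0,-0.07],[-0.001,0.02,-0.1],[-0.003,0.05,-0.1],[-0.005,0.09,-0.1]], dr=[[0,0,0],[0,0,0],[0,0,0],[0,0,0],[0,0,0],[0,0,0],[0,0,0],[0,0,0]])

```text
time_s: 49.55
eef_pos: [512.1, 90.5, 115.8]
eef_rot: [-3.141, -0.004, -0.011]
force: [-0.3, -0.2, -0.1]
finger_gap: 0.405
finger_force: 0.0
```

>>> play_rows(grip=[0.2,0.2,0.2,0.2,0.2,0.2,0.2,0.2], slide=[[-0.002,0.04,0],[-0.004,0.08,0],[-0.006,0.12,0],[-0.008,0.16,0],[-0.01,0.2,0],[-0.012,0.24,0],[-0.014,0.269,0],[-0.014,0.269,0]], dr=[[0,0,1],[0,0,2],[0,0,3],[0,0,4],[0,0,4],[0,0,4],[0,0,4],[0,0,4]])

```text
time_s: 50.22
eef_pos: [495.7, -184.1, 112.9]
eef_rot: [3.137, -0.119, 0.002]
force: [0.5, 0.6, 0.1]
finger_gap: 0.4
finger_force: 0.0
```

>>> play_rows(grip=[0.2,0.2,0.2,0.2,0.2,0.2,0.2,0.2], slide=[[0,0,0],[0,0,0.02],[0,0,0.04],[0,0,0.06],[0,0,0.06],[0,0,0.06],[0,0,0.06],[0,0,0.06]], dr=[[0,0,0],[0,0,0],[0,0,0],[0,0,0],[0,0,0],[0,0,0],[0,0,0],[0,0,0]])

```text
time_s: 50.88
eef_pos: [496.9, -179.0, 54.0]
eef_rot: [3.138, -0.109, 0.004]
force: [0.3, 0.2, 0.2]
finger_gap: 0.402
finger_force: 0.0
```

```bash
python3 - <<'E'
from h import *
go(496.1,-179,0.8,-94)
E
python3 pinfix.py; python3 pins.py; python3 look.py
```

```text
t50.9 pos [ 496.9 -179.    54. ] ydir -94.0 z [ 0.002 -0.001 -1.   ] gap 0.402 ff 0.0 F [0.3 0.2 0.2] j6 1.10
  slide [-0.0009, 0.0, 0.0532] dr [ 0.07 -0.15  0.01] j6->~0.00
  slide [-0.0009, 0.0, 0.0532] dr [ 2.3000e-01  1.1000e-01 -1.7999e+02] j6->~0.00
  tool axes in world x [ 0.998 -0.07   0.003] y [-0.07  -0.998  0.001]
pin at y 65.3 43 [518.7  63.3  70.7] top z 79.5
pin at y 180.2 42 [518.3 177.3  70. ] top z 79.4
pin at y 294.9 0  top z 
top 10 robot est [ 623.2 -190. ]
scene 16 robot est [ 619.  -193.8]
scene 20 robot est [ 497.1 -178.9]
scene 30 robot est [ 492.4 -222. ]
scene 25 robot est [ 489.7 -266.1]
t51.0 pos [ 496.6 -179.2   53.6] ydir -94.0 z [ 0.002 -0.001 -1.   ] gap 0.399 ff 0.0 F [0.3 0.6 0.1] j6 1.10
top 0 [471.5  67.9] 16.8 ear 15 42.8 -8.7
top m [472.9 182.3] 17.3 ear 15 45.6 -11.8
top l [471.  296.5] 16.9 ear 49 46.3 -0.7
scene 0 [474.3  65. ] 18.0 ear 28 48.6 -2.8
scene m [474.4 178. ] 19.1 ear 27 48.9 -2.8
scene l [474.2 294.5] 19.7 ear 38 44.1 0.4
```

>>> play_rows(grip=[0.2,0.2,0.2,0.2,0.2,0.2,0.2,0.2], slide=[[0,0,0.015],[0,0,0.03],[0,0,0.045],[0,0,0.0525],[0,0,0.0525],[0,0,0.0525],[0,0,0.0525],[0,0,0.0525]], dr=[[0,0,0],[0,0,0],[0,0,0],[0,0,0],[0,0,0],[0,0,0],[0,0,0],[0,0,0]])

```text
time_s: 51.8
eef_pos: [496.3, -179.3, 0.7]
eef_rot: [3.139, -0.111, 0.002]
force: [-0.1, 0.4, -0.1]
finger_gap: 0.399
finger_force: 0.0
```

>>> play_rows(grip=[0.4,0.6,1,1,1,1,1,1], slide=[[0,0,0],[0,0,0],[0,0,0],[0,0,0],[0,0,0],[0,0,0],[0,0,0],[0,0,0]], dr=[[0,0,0],[0,0,0],[0,0,0],[0,0,0],[0,0,0],[0,0,0],[0,0,0],[0,0,0]])

```text
time_s: 52.47
eef_pos: [496.1, -179.2, 0.5]
eef_rot: [3.139, -0.111, 0.001]
force: [-0.5, 0.3, 5.7]
finger_gap: 0.165
finger_force: 58.5
```

Run:
```python
from h import *
go(515.1,294.7,100,-90)
p=manip.get_image("top"); X=cloud(p); 
P=near(X,(640,-197),130,22,34); P=P[P[:,0]>550]; print("box",cv2.minAreaRect(P[:,:2].astype(np.float32)))
P=near(X,(640,-197),100,55,70); P=P[P[:,0]>560]; print("f",P.mean(0),circ(P))
```

```text
t52.5 pos [ 496.1 -179.2    0.5] ydir -94.0 z [ 0.001 -0.    -1.   ] gap 0.165 ff 58.5 F [-0.5  0.3  5.7] j6 1.10
  slide [-0.0144, -0.474, -0.0997] dr [ 0.02 -0.03 -4.04] j6->~0.00
  slide [-0.0144, -0.474, -0.0997] dr [-5.0000e-02 -3.0000e-02  1.7596e+02] j6->~0.00
  tool axes in world x [ 0.998 -0.07   0.001] y [-0.07  -0.998  0.   ]
box ((647.7280883789062, -194.4215087890625), (119.94627380371094, 110.72113037109375), 87.4439926147461)
f [ 634.20811472 -193.32726494   61.46523039] (array([ 634.0748291 , -194.05532837]), 17.688365936279297)
```

>>> play_rows(grip=[1,1,1,1,1,1,1,1], slide=[[0,0,-0.015],[0,0,-0.045],[0,0,-0.08],[0,-0.02,-0.1],[-0.001,-0.055,-0.1],[-0.002,-0.093,-0.1],[-0.004,-0.131,-0.1],[-0.005,-0.17,-0.1]], dr=[[0,0,0],[0,0,0],[0,0,0],[0,0,-1],[0,0,-2],[0,0,-3],[0,0,-4],[0,0,-4]])

```text
time_s: 53.18
eef_pos: [502.0, -7.6, 99.3]
eef_rot: [-3.142, 0.002, 0.0]
force: [1.1, 0.4, 0.6]
finger_gap: 0.167
finger_force: 58.7
```

>>> play_rows(grip=[1,1,1,1,1,1,1,1], slide=[[0.002,-0.038,0],[0.004,-0.077,0],[0.006,-0.116,0],[0.008,-0.155,0],[0.01,-0.194,0],[0.011,-0.233,0],[0.012,-0.271,0],[0.012,-0.304,0]], dr=[[0,0,0],[0,0,0],[0,0,0],[0,0,0],[0,0,0],[0,0,0],[0,0,0],[0,0,0]])

```text
time_s: 53.85
eef_pos: [514.2, 297.3, 98.9]
eef_rot: [-3.142, -0.0, 0.001]
force: [0.5, -0.7, -0.1]
finger_gap: 0.159
finger_force: 58.7
```

>>> play_rows(grip=[1,1,1,1,1,1,1,1], slide=[[0,0,0],[0,0,0],[0,0,0.02],[0,0,0.043],[0,0,0.043],[0,0,0.043],[0,0,0.043],[0,0,0.043]], dr=[[0,0,0],[0,0,0],[0,0,0],[0,0,0],[0,0,0],[0,0,0],[0,0,0],[0,0,0]])

```text
time_s: 54.52
eef_pos: [516.2, 294.8, 58.4]
eef_rot: [-3.141, 0.003, -0.004]
force: [-0.1, -0.6, -0.9]
finger_gap: 0.165
finger_force: 58.8
```

```bash
python3 - <<'E'
from h import *
go(515.1,294.7,57,-90)
E
python3 tip.py 294.7
```

```text
t54.5 pos [516.2 294.8  58.4] ydir -90.1 z [ 0.002  0.001 -1.   ] gap 0.165 ff 58.8 F [-0.1 -0.6 -0.9] j6 1.92
  slide [-0.0011, 0.0001, 0.0014] dr [-0.05 -0.14 -0.09] j6->~0.00
  slide [-0.0011, 0.0001, 0.0014] dr [-2.2000e-01  7.0000e-02  1.7991e+02] j6->~0.00
  tool axes in world x [ 1.    -0.002  0.002] y [-0.002 -1.    -0.001]
t54.5 pos [516.2 294.8  58.4] ydir -90.1 z [ 0.002  0.001 -1.   ] gap 0.165 ff 58.8 F [-0.1 -0.6 -0.9] j6 1.92
index px expected [355.6 187.3]
tip px expected [356.5 182.9]
177 YYYYYYYYYYYY....+++++++++
178 YYYYYYYYYYYYY...+++++++++
179 YYYYYYYYYYYYY...+++++++++
180 YYYYYYYYYYYYY....++++++++
181 YYYYYYYYYYYYY.....+++++++
182 YYYYYYYYYYYYY......++++++
183 YYYYYYYYYYYYYY......+++++
184 YYYYYYYYYYYYYY.......++++
185 .YYYYYYYYYYYYYYY......+++
186 ....YYYYYYYYYYYYY......++
187 .......YYYYYYYYYYY......+
188 .........YYYYYYYYY.......
189 ..........YYYYYYYY.......
190 ...........YYYYY.........
191 ............Y............
```

>>> play_rows(grip=[1,1,1,1,1,1,1,1], slide=[[-0.0003,0,0.005],[-0.0003,0,0.01],[-0.0003,0,0.014],[-0.0003,0,0.018],[-0.0003,0,0.021],[-0.0003,0,0.024],[-0.0003,0,0.028],[-0.0003,0,0.03]], dr=[[0,0,0],[0,0,0],[0,0,0],[0,0,0],[0,0,0],[0,0,0],[0,0,0],[0,0,0]])

```text
time_s: 55.23
eef_pos: [514.6, 295.0, 26.2]
eef_rot: [-3.142, 0.001, 0.0]
force: [1.2, 0.3, -0.5]
finger_gap: 0.167
finger_force: 58.8
```

Run:
```python
from h import *
st()
```

```text
t55.2 pos [514.6 295.   26.2] ydir -90.0 z [-0.  0. -1.] gap 0.167 ff 58.8 F [ 1.2  0.3 -0.5] j6 1.92
```

>>> play_rows(grip=[1,1,1,1,1,1,1,1], slide=[[0,0,0.003],[0,0,0.006],[0,0,0.009],[0,0,0.012],[0,0,0.0145],[0,0,0.0155],[0,0,0.0155],[0,0,0.0155]], dr=[[0,0,0],[0,0,0],[0,0,0],[0,0,0],[0,0,0],[0,0,0],[0,0,0],[0,0,0]])

```text
time_s: 55.9
eef_pos: [514.7, 295.0, 12.5]
eef_rot: [3.141, -0.001, -0.001]
force: [-1.4, -1.3, 5.2]
finger_gap: 0.162
finger_force: 59.8
```

Run:
```python
from h import *
st()
```

```text
t55.9 pos [514.7 295.   12.5] ydir -90.0 z [-0. -0. -1.] gap 0.162 ff 59.8 F [-1.4 -1.3  5.2] j6 1.92
```

Seated at the expected height. I'll release, back off (clear of the view) and do a final check.

>>> play_rows(grip=[0.5,0.2,0.2,0.2,0.2,0.2,0.2,0.2], slide=[[0,0,0],[0,0,0],[0,0,-0.003],[0,0,-0.03],[0,0,-0.07],[0,0,-0.11],[0,0,-0.14],[0,0,-0.15]], dr=[[0,0,0],[0,0,0],[0,0,0],[0,0,0],[0,0,0],[0,0,0],[0,0,0],[0,0,0]])

```text
time_s: 56.57
eef_pos: [517.8, 296.2, 168.1]
eef_rot: [-3.138, 0.001, -0.016]
force: [0.1, 0.2, 1.0]
finger_gap: 0.401
finger_force: 0.0
```

>>> play_rows(grip=[0.2,0.2,0.2,0.2,0.2,0.2,0.2,0.2], slide=[[0.03,0.02,0],[0.06,0.05,0],[0.09,0.08,0],[0.12,0.11,0],[0.12,0.14,0],[0.12,0.17,0],[0.12,0.17,0],[0.12,0.17,0]], dr=[[0,0,0],[0,0,0],[0,0,0],[0,0,0],[0,0,0],[0,0,0],[0,0,0],[0,0,0]])

```text
time_s: 57.23
eef_pos: [634.1, 123.2, 159.8]
eef_rot: [-3.141, 0.006, 0.004]
force: [-0.5, -0.7, -0.3]
finger_gap: 0.405
finger_force: 0.0
```

```bash
python3 pinfix.py; python3 look.py
python3 - <<'E'
from h import *
p=manip.get_image("scene"); save(p,"s10.png",(130,330,110,390),2.8)
p=manip.get_image("top"); X=cloud(p); P=near(X,(640,-197),100,55,70); P=P[P[:,0]>560]; print("f",P.mean(0),circ(P))
E
```

```text
pin at y 65.3 45 [519.3  63.   70.4] top z 80.0
pin at y 180.2 43 [518.1 177.6  70.1] top z 79.5
pin at y 294.9 42 [516.8 292.   70. ] top z 79.9
t57.3 pos [634.  124.5 160.1] ydir -90.1 z [-0.002  0.    -1.   ] gap 0.403 ff 0.0 F [-0.6 -0.  -0.2] j6 1.61
top 0 [471.6  68.1] 17.1 ear 14 43.5 -7.1
m few
l few
scene 0 [475.2  66.3] 18.3 ear 31 47.4 -5.2
scene m [473.4 178.7] 19.3 ear 31 49.0 -4.0
scene l [474.8 296.6] 20.5 ear 31 46.7 -5.7
f [ 633.28791797 -194.05580248   61.18794844] (array([ 633.0824585 , -194.02555847]), 16.98092269897461)
```

View pics/s10.png

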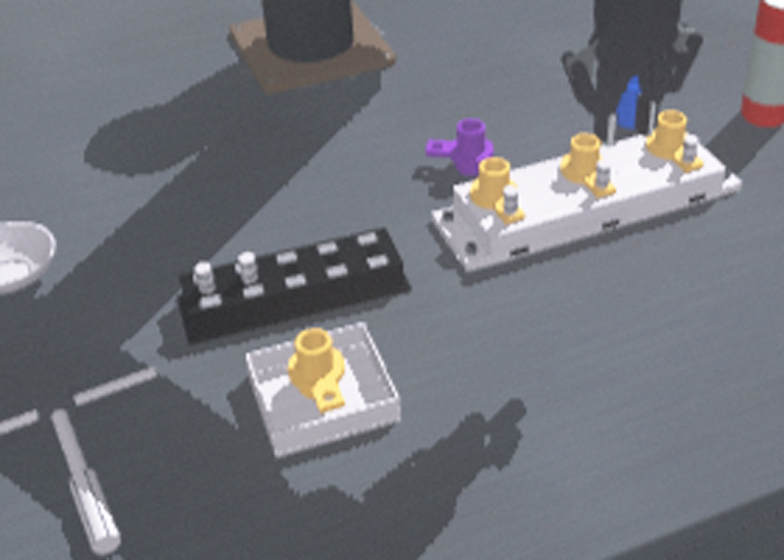

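The final picture shows all three fixture bushes locked, with pins at (511,200), (602,177) and (690,150). bush_f stands in the box at (315,365), the two left-over pins are in the tray, and nothing else was disturbed. Handing in.

```bash
python3 -c "
from rig import manip
print(manip.job_done())"
```

```text
the job is handed in; nothing more can be done
None
```

The changeover is done and handed in: the finished bush stands in the steel box, all three unfinished bushes are home, turned and locked with pins, and the reamer, oil can, dish and look-alikes were not touched.

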